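# Fetch the sugar bowl from behind the coffee pots

### The arm

A 6-joint arm with a two-finger parallel gripper is mounted at the origin on the work surface. World frame = base frame: x ahead of the robot, y to its left, z up, the work surface at z = 0. Lengths are in mm, angles in rad, forces in N, time in s.
With the tool pointing down it reaches from about 300 to 1000 mm from the base axis. Payload 5.1 kg.
Tool frame: the origin (TCP) lies midway between the tips of the shut fingers; the grasp point (between the pads) lies grip_depth behind it (grip_depth is the distance from the TCP to the grasp point, in mm); z points along the fingers, x is the direction in which the jaws open and shut, and the axes are right-handed (so a half turn about z gives the same grasp; the last joint's range is limited). The gripper opens to 95 mm and grips with 3 to 60 N. Pads are 20 mm wide; open, the fingers measure 119 mm over their backs; the gripper's body (75 mm by 180 mm) begins 59 mm behind the grasp point.
Start: joints at [-1.349, 0.124, 1.65, -0, 1.367, -0.083], TCP at [195.034, -620.037, 188.256] pointing down, gripper open.
Joint ranges: [-2.61, 2.61], [-1.02, 2.33], [0.03, 2.71], [-1.35, 4.49], [0.32, 2.68], [-2.91, 2.91]. Speed limits (rad/s): [2.57, 2.57, 3.14, 3.14, 3.14, 3.14].

### API

Orientations are given as a unit quaternion [x, y, z, w].
In Python, from rig import observe, read_camera, close_job, grip_depth gives the robot as it stands. The module is installed in compiled form; this text tells all that it offers.
- The arm moves only by the tool apply_moves, never from a script. Its argument "deltas" is a list of rows, each a list of 3 entries, a list of its own where there are three numbers: the gripper's target within -1 to 1 (fully open at 1, half-way at 0, shut at -1), then the shift along the tool's x, y, z in m, then the turn about the tool's z in degrees. A call has 1 to 12 rows; each row is the pose to reach, as a shift and turn from the pose commanded when the call began, along the tool's axes at that moment; what a row does not reach only later rows make up. A row lasts 1/10 s, in which the tool goes at most 50 mm and 8.59 degrees, less where a joint would pass 70% of its speed; a pose out of reach is approached as far as the arm can. A call with a gripper value outside its range is refused whole. The fingers move at their own pace and stop on an object; "newtons" is the grip in N (left out, the last holds). Time passes only in rows, so rows that repeat a pose let the fingers close. It gives the time, the measured TCP pose, the force and the opening at its end, in the units of the state.
- observe(): the state, without advancing time (a new reading comes with each control period).
- read_camera(name): name is "scene" or "side" or "wrist"; returns a dict with "pixels" (400x640x3 uint8, red, green, blue), "depth" (400x640 float32, mm along the optical axis (not along the pixel's ray), 0 where there is no reading), "fx", "fy", "cx", "cy" (pixels), "R" (3x3) and "t" (3): a world point X has camera coordinates R X + t; the wrist camera has in their place "T_tool_cam" (4x4, takes a point from camera to tool coordinates, whose origin is the TCP and whose axes are the tool frame's). Camera axes: x right, y down, z forward; pixel columns grow to the right and rows downward; lengths in mm; the calibration is good to about 2 mm. A picture is of the moment at which its call begins: read the wrist's pose just before it.
- close_job(): hands the job in, once; it reports no verdict.
The state is a dict: "time_s": time; "joints": joint angles; "joint_vel": joint speeds; "joint_torque": joint torques, N m; "position": TCP position; "tool_rot": TCP orientation; "wrist_force": force on the tool from outside, world axes, zero at the start; "torque": the same for the moment, N m; "finger_gap": finger opening in mm.
Only numpy, scipy, OpenCV 4.12 (cv2) and the standard library are available. Lean on these libraries where they do the work, as an engineer would, in place of code of your own. Each camera call takes 0.05 s, during which the arm holds its last target. There are 200 camera calls.

### The job

The white sugar bowl is hemmed in at the back of the coffee station: first clear all three brass coffee pots off to stand on the black draining mat, and only then take the sugar bowl and stand it in the middle of the empty blue saucer on the gilt tea tray. After that put every pot back where it stood, in the middle of the round pad that has the colour of its lid. Keep pots and bowl upright, set them down without dropping them, and leave the two tea glasses and the incense burner undisturbed.

Things in the scene. Friction and masses are not known exactly. Their poses are not given: they have to be found in the camera images.
- pot_red: brass coffee pot, red lid, 164 mm tall, about 0.55 kg. Origin: centre of underside, z up. Foot 68 mm across, belly 84 up to 50 mm height, straight round neck 39 mm across from 102 to 138 mm height (grip there, at about 126); above it collar and red lid 51 across. Beak reaches 74 mm from the axis along +x, loop handle 73 mm along -x: close the fingers along its y. Starts centred on its own place, a round red pad (100 across, 4 thick).
- pot_green: brass coffee pot, green lid, 164 mm tall, about 0.55 kg. Origin: centre of underside, z up. Foot 68 mm across, belly 84 up to 50 mm height, straight round neck 39 mm across from 102 to 138 mm height (grip there, at about 126); above it collar and green lid 51 across. Beak reaches 74 mm from the axis along +x, loop handle 73 mm along -x: close the fingers along its y. Starts centred on its own place, a round green pad (100 across, 4 thick).
- pot_blue: brass coffee pot, blue lid, 164 mm tall, about 0.55 kg. Origin: centre of underside, z up. Foot 68 mm across, belly 84 up to 50 mm height, straight round neck 39 mm across from 102 to 138 mm height (grip there, at about 126); above it collar and blue lid 51 across. Beak reaches 74 mm from the axis along +x, loop handle 73 mm along -x: close the fingers along its y. Starts centred on its own place, a round blue pad (100 across, 4 thick).
- sugar_bowl: white round sugar bowl, gold bands, heaped with sugar cubes (solid, 58 mm tall, about 0.22 kg). Origin: centre of underside, z up. Straight side 54 mm across from 18 to 50 mm height: grip at about 30 mm. Starts at the back of the coffee station, a steel plinth 12 mm high; pots stand close round it, a steel rail (top 62 mm above the counter) about 65 mm beyond its axis.
- drain_mat: black ribbed rubber mat, 280 mm along x, 220 along y, 6 thick, fixed flat on the counter left or right of the station. Origin: centre of underside. It holds the three pots, e.g. two side by side at x = -60, y = +55 and -55 mm and one at x = +65, y = 0 (beaks and handles along x).
- saucer: empty blue saucer with gold rim, 85 mm across, fixed; its flat top is 6 mm above its origin (centre of underside). It lies on the gilt tea tray (rim 14 mm above the counter) on the other side of the station from the mat, among the two tea glasses.
- glass_a: clear waisted tea glass with gold bands, fast on a glass saucer 89 mm across, 90 mm tall in all, standing on the gilt tea tray about 100 mm or more from the blue saucer's centre; leave it alone. Origin: centre of underside.
- glass_b: amber waisted tea glass with gold bands, fast on a glass saucer 89 mm across, 90 mm tall in all, standing on the gilt tea tray about 100 mm or more from the blue saucer's centre; leave it alone. Origin: centre of underside.
- burner: square brass and white incense burner, 78 mm wide, 166 mm tall, beyond the station; leave it alone. Origin: centre of underside.

How it is judged (in metres and radians):
On the way, in this order (a step that is already met when the one before it is completed fails the run):
1. all three pots stand upright on the draining mat while the sugar bowl is still at its place on the station (x of pot_red in the frame of drain_mat between -0.11 and 0.11 m and y of pot_red in the frame of drain_mat between -0.08 and 0.08 m and z of each of pot_red, pot_green, pot_blue in the frame of drain_mat below 0.011 m and linear speed of each of pot_red, pot_green, pot_blue below 0.03 m/s and angle between each of pot_red, pot_green, pot_blue's own z axis and vertical below 0.12 rad and x of pot_green in the frame of drain_mat between -0.11 and 0.11 m and y of pot_green in the frame of drain_mat between -0.08 and 0.08 m and x of pot_blue in the frame of drain_mat between -0.11 and 0.11 m and y of pot_blue in the frame of drain_mat between -0.08 and 0.08 m and distance of sugar_bowl from where it was at the start of the episode below 0.03 m), for 0.2 s.
2. the sugar bowl stands on the blue saucer while the pots still stand on the draining mat (horizontal distance between sugar_bowl and saucer below 0.012 m and z of sugar_bowl in the frame of saucer below 0.011 m and linear speed of each of sugar_bowl, pot_red, pot_green, pot_blue below 0.03 m/s and angle between each of sugar_bowl, pot_red, pot_green, pot_blue's own z axis and vertical below 0.12 rad and x of pot_red in the frame of drain_mat between -0.11 and 0.11 m and y of pot_red in the frame of drain_mat between -0.08 and 0.08 m and z of each of pot_red, pot_green, pot_blue in the frame of drain_mat below 0.011 m and x of pot_green in the frame of drain_mat between -0.11 and 0.11 m and y of pot_green in the frame of drain_mat between -0.08 and 0.08 m and x of pot_blue in the frame of drain_mat between -0.11 and 0.11 m and y of pot_blue in the frame of drain_mat between -0.08 and 0.08 m), for 0.2 s.
At the end, for the whole second after the job is handed in: Each pot stands upright and at rest on the pad of its lid's colour, within 15 mm of where it stood at the start, the pad's centre; the sugar bowl stands upright and at rest on the blue saucer, within 12 mm of its centre; everything is released (distance of each of pot_red, pot_green, pot_blue from where it was at the start of the episode below 0.015 m and linear speed of each of pot_red, pot_green, pot_blue, sugar_bowl below 0.03 m/s and angle between each of pot_red, pot_green, pot_blue, sugar_bowl's own z axis and vertical below 0.12 rad and horizontal distance between sugar_bowl and saucer below 0.012 m and z of sugar_bowl in the frame of saucer below 0.011 m); the robot touches nothing.
It fails at once if a pot or the sugar bowl is tipped by more than about 30 degrees (angle between any of pot_red, pot_green, pot_blue, sugar_bowl's own z axis and vertical above 0.5 rad).
It fails at once if a pot or the sugar bowl is dropped (moves faster than 0.65 m/s, as after a fall of about 20 mm, with no finger on it) ((linear speed of pot_red above 0.65 m/s and contact force between pot_red and the fingers below 0.05 N) or (linear speed of pot_green above 0.65 m/s and contact force between pot_green and the fingers below 0.05 N) or (linear speed of pot_blue above 0.65 m/s and contact force between pot_blue and the fingers below 0.05 N) or (linear speed of sugar_bowl above 0.65 m/s and contact force between sugar_bowl and the fingers below 0.05 N)).
It fails at once if a tea glass is moved by more than 20 mm or tipped (distance of any of glass_a, glass_b from where it was at the start of the episode above 0.02 m or angle between any of glass_a, glass_b's own z axis and vertical above 0.4 rad).
It fails at once if the incense burner is moved by more than 20 mm or tipped (distance of burner from where it was at the start of the episode above 0.02 m or angle between burner's own z axis and vertical above 0.4 rad).
It also fails if it takes over 134 s, if anything falls off the work surface, if the arm or the gripper's body presses on something with over 40 N, if the wrist force passes 120 N, or if a joint passes its speed limit or range.

## Working session

There is one attempt and no reset: what is moved stays moved. The work goes in short steps, Python scripts to look and compute and a tool call to move; the robot and the scene stay as the last step left them, time stands still between calls to the robot, and variables do not carry over. Pictures are saved under pics/ and viewed, about 12 in all and at most 16, crops included, and the job is handed in when it is done.

Besides the shell and the picture viewer there is one more tool, called after "Request:" as name([rows], argument=value, ...), one row to a line, values as JSON. apply_moves: Moves the arm, as the interface text tells. Its arguments: {"type":"object","properties":{"deltas":{"type":"array"},"newtons":{"type":"number"}},"required":["deltas"]}

```bash
mkdir -p pics; cat > h.py <<'E'
import numpy as np, cv2
from rig import observe, read_camera, close_job, grip_depth
def save(c,name): cv2.imwrite('pics/'+name, cv2.cvtColor(c['pixels'],cv2.COLOR_RGB2BGR))
def cloud(c):
    d=c['depth'].astype(float); v,u=np.mgrid[:400,:640]
    P=np.stack([(u-c['cx'])/c['fx']*d,(v-c['cy'])/c['fy']*d,d],-1)
    return (P-np.array(c['t']))@np.array(c['R'])   # R^T (P-t)
E
python3 - <<'E'
from h import *
print(observe()); print(grip_depth() if callable(grip_depth) else grip_depth)
for n in('scene','side'):
    c=read_camera(n); save(c,n+'0.png'); np.savez(n+'0.npz',**c); print(n,c['R'],c['t'],c['fx'])
E
```

```text
{'time_s': 0.0, 'joints': array([-1.34858513e+00,  1.24500772e-01,  1.65166502e+00, -5.55661738e-05,
        1.36748583e+00, -8.26061764e-02]), 'joint_vel': array([ 0.00103275,  0.00052478,  0.00130335, -0.00138296,  0.00103917,
        0.0004512 ]), 'joint_torque': array([-9.40319333e-04, -4.17604744e+01, -3.59931207e+01,  7.72963045e-02,
        4.92010906e-02, -1.68189449e-04]), 'position': array([ 194.87594148, -619.37309135,  186.99521364]), 'tool_rot': array([ 8.06265572e-01, -5.91552843e-01, -7.94805044e-04, -6.54880964e-04]), 'wrist_force': array([-0.19585636,  0.9242683 ,  0.19995727]), 'torque': array([-2.61112871e-02, -4.59240796e-02, -9.30545330e-05]), 'finger_gap': 95.18728925787443}
18.8
scene [[ 0.71517627  0.69861975  0.02129195]
 [ 0.52547624 -0.51734371 -0.67544815]
 [-0.46086616  0.49425291 -0.73710002]] [-416.18301975 -291.9485385  1390.53530576] 417.05567197944606
side [[ 0.92594373  0.37755729  0.00887117]
 [ 0.28748206 -0.68941585 -0.66487582]
 [-0.24491279  0.6181879  -0.74690123]] [-569.44632367 -127.45947317 1118.72967029] 430.50223681246035
```

View pics/scene0.png

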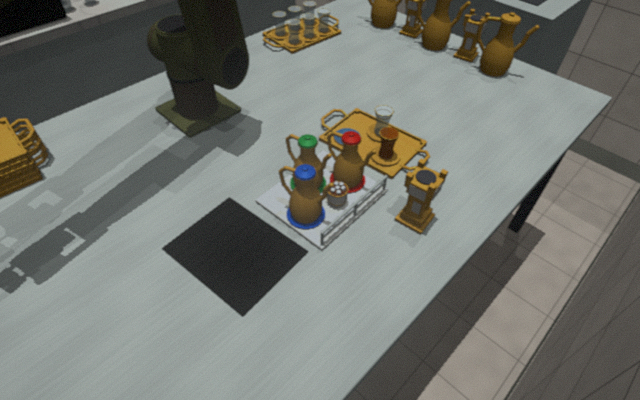

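View pics/side0.png

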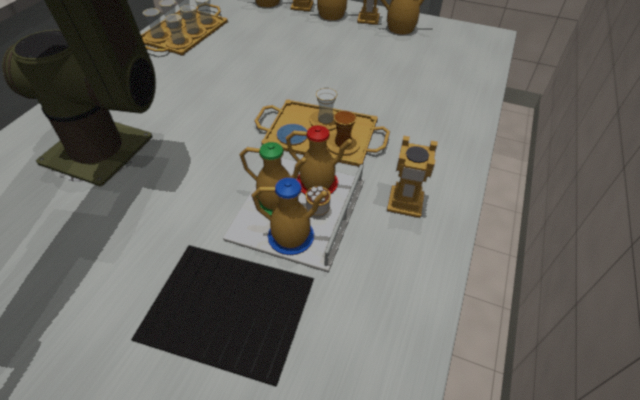

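The pictures show three pots on the plinth: green (307,143), red (350,140) and blue (304,175) in the scene view. The bowl is at (338,190), the mat at (235,255), the blue saucer at about (346,135) and the burner at (418,195). Next I measure from depth.

```bash
cat > m.py <<'E'
from h import *
def masks(c):
    hsv=cv2.cvtColor(c['pixels'],cv2.COLOR_RGB2HSV); h,s,v=[hsv[...,i].astype(int) for i in range(3)]
    return dict(red=((h<6)|(h>174))&(s>170)&(v>80), green=(h>50)&(h<85)&(s>120)&(v>50), blue=(h>100)&(h<125)&(s>150)&(v>70)), (h,s,v)
def circ(p,r):
    from scipy.optimize import least_squares
    return least_squares(lambda q:np.hypot(p[:,0]-q[0],p[:,1]-q[1])-r,np.median(p,0)[:2]).x
def lids(c):
    P=cloud(c); M,_=masks(c)
    for k,m in M.items():
        ok=m&(c['depth']>0)
        q=P[ok]; t=q[(q[:,2]>150)&(q[:,2]<215)]; b=q[(q[:,2]>5)&(q[:,2]<25)&(np.hypot(*(q[:,:2]-t[:,:2].mean(0)).T)<75)] if len(t) else q[:0]
        if len(t): print(k,'lid n',len(t),'bbox mid',((t.max(0)+t.min(0))/2).round(1),'ext',np.ptp(t,axis=0).round(1),'mean',t.mean(0).round(1),'pad z',np.median(b[:,2]).round(1) if len(b) else None, len(b))
E
python3 - <<'E'
from m import *
for n in('scene','side'):
    c=dict(np.load(n+'0.npz')); print(n); lids(c)
    P=cloud(c); M,(h,s,v)=masks(c)
    z=P[...,2]
    # mat
    m=((v<50)&(z>0)&(z<14)&(P[...,1]<-50)&(P[...,0]>250)&(c['depth']>0)).astype(np.uint8)
    nl,l,st,ce=cv2.connectedComponentsWithStats(m); i=1+st[1:,4].argmax(); q=P[l==i]
    print('mat',cv2.minAreaRect(q[:,:2].astype(np.float32)),np.median(q[:,2]))
    # saucer
    q=P[M['blue']&(z>3)&(z<25)]; print('blue low',len(q)); 
    lab=(h>95)&(h<125)&(s>80)&(z>3)&(z<25)
    nl,l,st,ce=cv2.connectedComponentsWithStats(lab.astype(np.uint8))
    for i in range(1,nl):
        if st[i,4]>40: q=P[l==i]; print(' comp',st[i],q.mean(0).round(1),cv2.minAreaRect(q[:,:2].astype(np.float32)))
    # neck rgb: points 135..
    for k,m in M.items():
        t=P[m&(z>150)&(z<215)]; 
        if not len(t): continue
        cx=t.mean(0); d=np.hypot(P[...,0]-cx[0],P[...,1]-cx[1]); w=(d<90)&(z>100)&(z<160)
        q=P[w]
        nk=P[(d<28)&(z>118)&(z<150)]; print(k,'neck',circ(nk,19.5).round(1),len(nk),'far pts')
        f=P[(d>45)&(d<85)&(z>60)&(z<175)]; f=f-[*cx[:2],0]; a=np.degrees(np.arctan2(f[:,1],f[:,0])); print('   ang hist',np.histogram(a,np.arange(-180,181,20))[0])
E
python3 - <<'E'
import cv2
a=cv2.imread('pics/side0.png')[80:280,220:460]; cv2.imwrite('pics/crop1.png',cv2.resize(a,None,fx=3,fy=3,interpolation=2))
E
```

```text
scene
red lid n 185 bbox mid [579.5  99.  173.3] ext [43.6 44.1 18.7] mean [581.1  94.9 171.4] pad z 18.1 67
green lid n 176 bbox mid [511.8  10.4 173.4] ext [42.8 42.6 17.9] mean [514.    8.7 171.5] pad z 17.6 47
blue lid n 225 bbox mid [586.1 -69.2 172.7] ext [44.2 47.1 18.5] mean [588.6 -71.6 171.3] pad z 17.5 157
mat ((541.3209228515625, -262.6977233886719), (275.9172058105469, 215.46609497070312), 5.5381317138671875) 6.858685171725975
blue low 157
 comp [287 207  38  22 270] [603.1 -83.4  17.5] ((596.481689453125, -77.47926330566406), (96.50735473632812, 69.73761749267578), 48.52399444580078)
red neck [594.8  75.3] 151 far pts
   ang hist [121   0  29  72  40  74  37   0   0  80   1   0   0   0   0   0   0   4]
green neck [531.7  -8.9] 148 far pts
   ang hist [123   0   0   0   0   0   6   0   1  87  13  88  37  94   0   0   0   4]
blue neck [607.4 -90.5] 154 far pts
   ang hist [143   1   0   0   0   0   0   0   0  70  22   0  66   4   3   4   0   0]
side
red lid n 275 bbox mid [577.1  95.8 171.6] ext [44.7 41.6 21.7] mean [578.5  91.8 170. ] pad z 17.2 90
green lid n 299 bbox 
[... 434 characters left out ...]
65568923950195), 65.8963851928711)
 comp [291 136  15   7  79] [467.2 228.5  11.1] ((469.3323974609375, 228.41506958007812), (36.50022888183594, 26.743759155273438), 21.044462203979492)
 comp [268 227  46  28 414] [595.3 -93.   17.3] ((591.5534057617188, -84.33470916748047), (96.62748718261719, 67.52210998535156), 27.64973258972168)
red neck [576.  100.2] 201 far pts
   ang hist [157   0  34  79  91  96  37   0   0 127   2   0   0   0   0   0   0   9]
green neck [508.2  12.5] 211 far pts
   ang hist [164   0   0   0   0   0  16   1  10 169   6 125  25 118   0   0   0  27]
blue neck [583.5 -69.1] 213 far pts
   ang hist [199   0   0   0   0   0   0   0   0  64  90   0  36  28   0  24  24   0]
```

View pics/crop1.png

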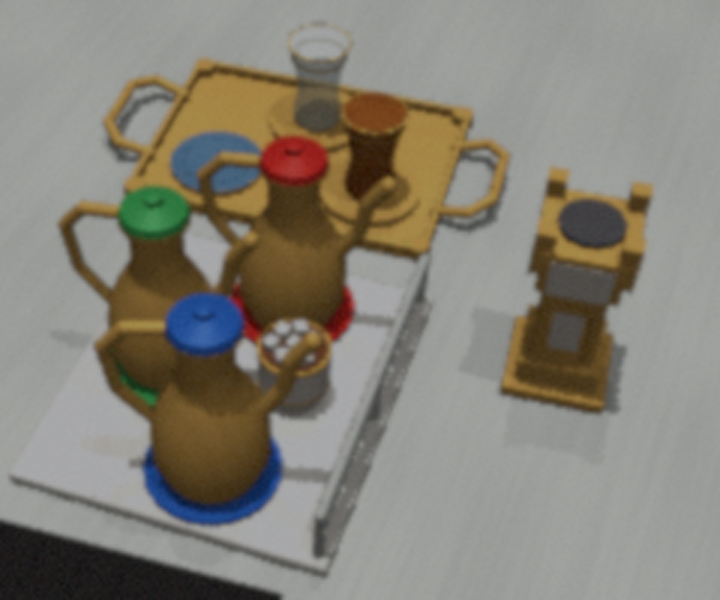

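The crop shows the bowl (295,360) between red and blue, all beaks pointing about +x, and the tray behind with the saucer at (215,162). I'll go up over the station and look with the wrist camera.

```bash
cat >> h.py <<'E'
from scipy.spatial.transform import Rotation as Ro
def yaw(): 
    x=Ro.from_quat(observe()['tool_rot']).apply([1,0,0]); return np.degrees(np.arctan2(x[1],x[0]))
def delta(target,yawt=None,p=None,y0=None):
    """tool-frame shift (m) and turn (deg) from measured pose to target; returns end pose for chaining"""
    o=observe(); p=np.array(o['position'] if p is None else p); y0=yaw() if y0 is None else y0
    d=np.array(target,float)-p; a=np.radians(y0)
    X=np.array([np.cos(a),np.sin(a),0]); Y=np.array([np.sin(a),-np.cos(a),0])
    turn=0 if yawt is None else (-(yawt-y0)+180)%360-180
    print('d(m)',np.round([d@X/1000,d@Y/1000,-d[2]/1000],4),'turn',round(turn,2))
    return target,(y0 if yawt is None else yawt)
def wrist(name=None):
    o=observe(); c=read_camera('wrist'); T=np.array(c['T_tool_cam']); Rt=Ro.from_quat(o['tool_rot']).as_matrix()
    R=Rt@T[:3,:3]; t=Rt@T[:3,3]+o['position']; c['R']=R.T; c['t']=-R.T@t
    if name: save(c,name)
    return c
E
python3 - <<'E'
from h import *
c=read_camera('wrist'); print(c['T_tool_cam'],c['fx'])
print(yaw()); p,y=delta([195,-620,380]); p,y=delta([500,0,430],-85,p,y)
E
```

```text
[[ 9.99998781e-01  1.49473505e-03 -4.51882877e-04  1.80132061e-01]
 [-1.32367008e-03  9.64922024e-01  2.62533302e-01 -7.42066026e+01]
 [ 8.28449470e-04 -2.62532384e-01  9.64922826e-01 -1.95845631e+02]
 [ 0.00000000e+00  0.00000000e+00  0.00000000e+00  1.00000000e+00]] 320.1353720499179
-72.53599413724677
d(m) [ 5.000e-04  1.000e-04 -1.927e-01] turn 0
d(m) [-0.4999 -0.477  -0.05  ] turn 12.46
```

Request:
apply_moves([
  [1,[0,0,-0.05],0],
  [1,[0,0,-0.1],0],
  [1,[0,0,-0.15],0],
  [1,[0,0,-0.2],0],
  [1,[-0.035,-0.034,-0.24],6],
  [1,[-0.07,-0.068,-0.24],12.5],
  [1,[-0.105,-0.1,-0.24],12.5],
  [1,[-0.14,-0.134,-0.24],12.5],
  [1,[-0.175,-0.167,-0.24],12.5],
  [1,[-0.21,-0.2,-0.24],12.5],
  [1,[-0.245,-0.233,-0.24],12.5],
  [1,[-0.28,-0.267,-0.24],12.5],
])

```text
time_s: 1.35
position: [366.0, -270.8, 428.1]
tool_rot: [0.737, -0.676, 0.0, -0.0]
wrist_force: [0.9, -0.2, 0.9]
finger_gap: 94.8
```

```bash
python3 -c "
from h import *
o=observe();print(o['time_s'],o['position'],yaw()); delta([500,30,430],-85)"
```

```text
1.35 [ 365.97454486 -270.79487062  428.0654732 ] -85.06172976824918
d(m) [-0.2881 -0.1594 -0.0019] turn -0.06
```

Request:
apply_moves([
  [1,[-0.04,-0.022,0],0],
  [1,[-0.08,-0.044,0],0],
  [1,[-0.12,-0.066,0],0],
  [1,[-0.16,-0.088,0],0],
  [1,[-0.2,-0.11,0],0],
  [1,[-0.24,-0.13,0],0],
  [1,[-0.27,-0.15,0],0],
  [1,[-0.288,-0.16,0],0],
  [1,[-0.288,-0.16,0],0],
  [1,[-0.288,-0.16,0],0],
])

```text
time_s: 2.35
position: [500.0, 27.9, 427.9]
tool_rot: [0.737, -0.676, -0.0, 0.001]
wrist_force: [0.4, -0.1, -0.7]
finger_gap: 95.2
```

```bash
python3 - <<'E'
from m import *
c=wrist('w1.png'); np.savez('w1.npz',**c); lids(c); P=cloud(c); M,(h,s,v)=masks(c); z=P[...,2]; u,vv=np.mgrid[:400,:640]
for k,m in M.items():
    t=P[m&(z>150)&(z<215)]
    if not len(t): continue
    cx=(t.max(0)+t.min(0))/2
    print(k,'pad',end=' '); q=P[m&(z>10)&(z<24)]; print(len(q), circ(q[np.hypot(*(q[:,:2]-cx[:2]).T)>47],50) if len(q)>20 else '')
lab=(h>95)&(h<125)&(s>80)&(z>3)&(z<25)
nl,l,st,ce=cv2.connectedComponentsWithStats(lab.astype(np.uint8))
for i in range(1,nl):
    if st[i,4]>40: q=P[l==i]; print(' comp',st[i],q.mean(0).round(1),cv2.minAreaRect(q[:,:2].astype(np.float32)))
E
```

```text
blue lid n 904 bbox mid [584.9 -68.6 169.9] ext [45.9 45.9 18.1] mean [585.2 -67.9 169.2] pad z None 0
blue pad 0 
 comp [345  79  34  55 368] [579.5 -39.1  15.6] ((578.3675537109375, -47.54719543457031), (98.33216094970703, 54.256813049316406), 16.610509872436523)
```

View pics/w1.png

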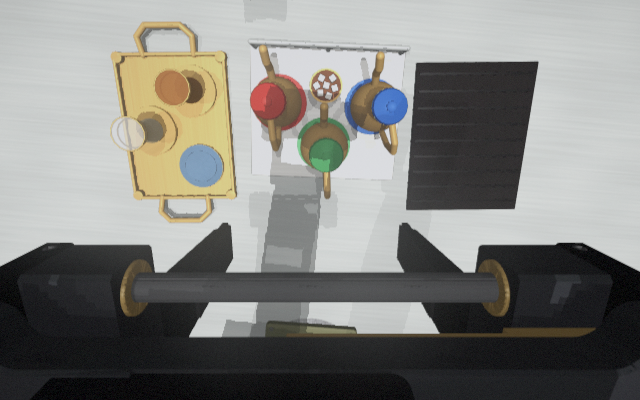

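The wrist view shows red (267,100), green (326,155) and blue (390,106) lids, the bowl (326,85), the saucer (202,165), glasses (172,87) and (128,132), and the mat on the right. Each pot has its own yaw, so I'll measure that along with the bowl, saucer and glasses.

```bash
cat > w.py <<'E'
from m import *
def pots(c,zb=16):
    P=cloud(c); hsv=cv2.cvtColor(c['pixels'],cv2.COLOR_RGB2HSV); h,s,v=[hsv[...,i].astype(int) for i in range(3)]; z=P[...,2]-zb
    ok=(c['depth']>0); out={}
    for k,m in dict(red=(h<6)|(h>174),green=(h>50)&(h<90),blue=(h>100)&(h<125)).items():
        t=P[m&(s>100)&ok&(z>140)&(z<175)]
        if len(t)<60: continue
        cx=(t.max(0)+t.min(0))/2; r=P-[*cx[:2],0]; d=np.hypot(r[...,0],r[...,1])
        a=[]
        sel=r[ok&(d>50)&(d<80)&(z>70)&(z<155)&(s>60)]
        # line through axis: principal direction folded by 180
        th=np.arctan2(sel[:,1],sel[:,0])
        for lo,hi in((-60,60),(120,240)):
            dg=np.degrees(th)%360; dg=np.where(dg>300,dg-360,dg); q=dg[(dg>lo)&(dg<hi)]
            a.append((len(q),np.median(q).round(1) if len(q) else None))
        out[k]=cx; print(k,'lid',cx.round(1),'ext',np.ptp(t,axis=0).round(1),len(t),'beak/handle',a)
    return out
E
python3 - <<'E'
from w import *
c=dict(np.load('w1.npz')); pots(c); P=cloud(c)
for n in('scene','side'): print(n); pots(dict(np.load(n+'0.npz')))
hsv=cv2.cvtColor(c['pixels'],cv2.COLOR_RGB2HSV); h,s,v=[hsv[...,i].astype(int) for i in range(3)]; z=P[...,2]
m=(h>95)&(h<125)&(s>40); m[:, 235:]=0; m[:140]=0; m[190:]=0; q=P[m&(z>3)&(z<20)]; print('saucer',len(q),cv2.minEnclosingCircle(q[:,:2].astype(np.float32)),q.mean(0),np.median(q[:,2]))
# bowl: region
b=P[60:110,300:350].reshape(-1,3); b=b[(b[:,2]>55)&(b[:,2]<80)]; b=b[np.hypot(b[:,0]-610,b[:,1]-10)<60]; print('bowl',len(b),cv2.minEnclosingCircle(b[:,:2].astype(np.float32)),b.mean(0))
# glass tops and tall things on the tray side
g=P[60:175,105:235].reshape(-1,3); g=g[(g[:,2]>60)&(g[:,2]<120)]
lab=cv2.kmeans(g[:,:2].astype(np.float32),2,None,(3,50,.1),5,cv2.KMEANS_PP_CENTERS)[1].ravel()
for i in(0,1): q=g[lab==i]; print('glass',len(q),cv2.minEnclosingCircle(q[:,:2].astype(np.float32)),q[:,2].max())
d=P[215,:,:]; print('counter',np.median(P[230:240,240:400,2]),'plinth',np.median(P[165:170,260:300,2]))
q=P[(v<45)&(z>2)&(z<14)&(P[...,1]<-100)&(c['depth']>0)]; print('mat',cv2.minAreaRect(q[:,:2].astype(np.float32)),np.median(q[:,2]))
E
```

```text
red lid [576.7  99.8 170.2] ext [48.4 48.  20.2] 1021 beak/handle [(166, np.float64(8.9)), (174, np.float64(192.2))]
green lid [508.8  19.3 171.6] ext [44.7 29.9 13.3] 228 beak/handle [(223, np.float64(5.4)), (59, np.float64(193.6))]
blue lid [584.7 -69.1 169.9] ext [48.5 49.8 20.8] 1011 beak/handle [(160, np.float64(19.5)), (181, np.float64(194.9))]
scene
red lid [-17.2 -98.1 173.6] ext [1237.   441.4   33.7] 233 beak/handle [(55, np.float64(41.0)), (0, None)]
green lid [ -51.3 -142.6  173.4] ext [1169.2  349.9   34.8] 312 beak/handle [(0, None), (0, None)]
blue lid [ -12.7 -180.2  173.5] ext [1241.7  269.2   34.8] 348 beak/handle [(0, None), (0, None)]
side
red lid [581.3  25.6 171.6] ext [ 55.3 182.   21.7] 280 beak/handle [(0, None), (511, np.float64(204.6))]
green lid [293.7   6.1 172.3] ext [477.7  95.6  31.8] 313 beak/handle [(0, None), (0, None)]
blue lid [401.7 -40.7 175.2] ext [411.6 106.4  28.8] 411 beak/handle [(126, np.float64(40.7)), (0, None)]
saucer 1375 ((445.7691345214844, 245.4046630859375), 41.46476745605469) [446.25708952 245.22134151   9.49567475] 9.492774176548282
bowl 894 ((603.3951416015625, 29.331451416015625), 39.83260726928711) [611.7303206   20.42686348  64.2872238 ]
glass 1073 ((506.2092590332031, 336.0854797363281), 29.459304809570312) 96.16012541445004
glass 1116 ((584.5759887695312, 262.184326171875), 28.833606719970703) 96.90874746570373
counter -0.833771528109631 plinth 11.453597158351474
mat ((553.0885620117188, -276.9744567871094), (256.7807312011719, 181.30142211914062), 4.6035685539245605) 4.985488168779209
```

```bash
python3 - <<'E'
from w import *
c=dict(np.load('w1.npz')); P=cloud(c); ok=c['depth']>0
for uv in((418,65),(534,65),(513,206),(409,206)): print('matc',P[uv[1],uv[0]].round(1))
hsv=cv2.cvtColor(c['pixels'],cv2.COLOR_RGB2HSV); print('green lid hsv',hsv[155,326],hsv[148,320],hsv[170,326])
z=P[...,2]
def beak(name,g,hint):
    r=P-[*g,0]; d=np.hypot(r[...,0],r[...,1]); 
    for lo,hi in((150,186),(125,145)):
        q=P[ok&(d<30)&(z>lo)&(z<hi)]; print(name,lo,((q.max(0)+q.min(0))/2).round(1),np.ptp(q,axis=0).round(1),q.mean(0).round(1))
    a=np.radians(hint); X=np.array([np.cos(a),np.sin(a)]); Y=np.array([-X[1],X[0]])
    l=r[...,:2]@X; w=r[...,:2]@Y; ends=[]
    for s in(1,-1):
        m=ok&(l*s>48)&(l*s<85)&(abs(w)<24)&(z>85)&(z<185); q=P[m]; e=q.mean(0); ends.append(e); print('  ',s,len(q),'l',l[m].min().round(),l[m].max().round(),e.round(1))
    e=ends[0]-ends[1]; print('  yaw',np.degrees(np.arctan2(e[1],e[0])).round(1))
beak('red',(577,98.5),10.5); beak('green',(510,10),9); beak('blue',(585,-69),17)
E
```

```text
matc [ 664.5 -145.1    2.9]
matc [ 682.6 -352.3    5.8]
matc [ 418.2 -382.     4.9]
matc [ 399.8 -172.3    5.8]
green lid hsv [ 67  99 132] [ 66 100 130] [ 67 110 172]
red 150 [574.8 100.1 167.9] [55.3 49.4 24.7] [577.2  99.1 168.4]Traceback (most recent call last):
  File "<stdin>", line 15, in <module>
  File "<stdin>", line 9, in beak
    return umr_maximum(a, axis, None, out, keepdims, initial, where)
ValueError: zero-size array to reduction operation maximum which has no identity
```

```bash
cat > b.py <<'E'
from w import *
def beak(c,name,g,hint,zb=16):
    P=cloud(c); ok=c['depth']>0; z=P[...,2]-zb
    r=P-[*g,0]; d=np.hypot(r[...,0],r[...,1])
    q=P[ok&(d<32)&(z>143)&(z<172)]; print(name,'mid',((q.max(0)+q.min(0))/2).round(1),np.ptp(q,axis=0).round(1),'fit',cv2.minEnclosingCircle(q[:,:2].astype(np.float32)))
    a=np.radians(hint); X=np.array([np.cos(a),np.sin(a)]); Y=np.array([-X[1],X[0]])
    l=r[...,:2]@X; w=r[...,:2]@Y; ends=[]
    for s in(1,-1):
        m=ok&(l*s>48)&(l*s<85)&(abs(w)<24)&(z>70)&(z<165); q=P[m]; e=q.mean(0) if len(q) else np.zeros(3); ends.append(e); print('  ',s,len(q),'l',[l[m].min().round(),l[m].max().round()] if len(q) else '',e.round(1))
    e=ends[0]-ends[1]; print('  yaw',np.degrees(np.arctan2(e[1],e[0])).round(1))
E
python3 - <<'E'
from b import *
for n in ('w1','side0','scene0'):
    c=dict(np.load(n+'.npz'))
    print(n)
    beak(c,'red',(577,98.5),10.5); beak(c,'green',(510,10),9); beak(c,'blue',(585,-69),17)
E
```

```text
w1
red mid [574.1 100.3 169.7] [56.7 49.  21.1] fit ((574.0753784179688, 99.83910369873047), 28.7113037109375)
   1 203 l [np.float64(48.0), np.float64(74.0)] [636.1 109.4 144.7]
   -1 147 l [np.float64(-71.0), np.float64(-48.0)] [519.7  89.5 133.1]
  yaw 9.7
green mid [506.8  12.5 169.5] [57.2 49.7 20.6] fit ((506.54925537109375, 12.217732429504395), 28.849088668823242)
   1 137 l [np.float64(48.0), np.float64(74.0)] [570.4  21.5 148. ]
   -1 82 l [np.float64(-72.0), np.float64(-48.0)] [451.9   5.6 143.7]
  yaw 7.6
blue mid [582.5 -68.6 169.7] [56.3 50.8 21.1] fit ((582.2400512695312, -69.8974609375), 29.077613830566406)
   1 203 l [np.float64(48.0), np.float64(74.0)] [641.6 -48.8 143.8]
   -1 175 l [np.float64(-72.0), np.float64(-48.0)] [529.1 -85.4 128.6]
  yaw 18.0
side0
red mid [573.4  99.3 170.7] [56.6 48.9 23.4] fit ((573.4730224609375, 96.98938751220703), 28.356618881225586)
   1 117 l [np.float64(48.0), np.float64(72.0)] [634.5 105.5 137.2]
   -1 141 l [np.float64(-71.0), np.float64(-48.0)] [517.   86.8 125.3]
  yaw 9.0
green mid [506.   10.1 170.5] [55. 48. 23.] fit ((506.0
[... 549 characters left out ...]
3497314453), 27.512861251831055)
   1 82 l [np.float64(48.0), np.float64(72.0)] [634.8 106.9 137.1]
   -1 99 l [np.float64(-73.0), np.float64(-48.0)] [517.4  88.2 123.5]
  yaw 9.0
green mid [507.6  11.9 170.7] [52.8 48.4 23.3] fit ((507.6805114746094, 10.866392135620117), 27.169448852539062)
   1 77 l [np.float64(48.0), np.float64(72.0)] [568.1  17.7 137.8]
   -1 100 l [np.float64(-73.0), np.float64(-48.0)] [449.6   2.6 123.1]
  yaw 7.3
blue mid [582.5 -70.1 170.5] [53.9 49.1 22.8] fit ((582.3699951171875, -71.17425537109375), 27.61185646057129)
   1 91 l [np.float64(48.0), np.float64(73.0)] [641.1 -53.8 137. ]
   -1 112 l [np.float64(-72.0), np.float64(-49.0)] [527.6 -89.2 123.4]
  yaw 17.3
```

```bash
python3 -c "
from h import *
p,y=delta([585,-70,240],-72.5); delta([585,-70,123],-72.5)"
```

```text
d(m) [ 0.1044 -0.0764  0.1881] turn -12.56
d(m) [ 0.1044 -0.0764  0.3051] turn -12.56
```

Request:
apply_moves([
  [0.6,[0.02,-0.015,0.035],-3],
  [0.6,[0.04,-0.03,0.07],-6],
  [0.6,[0.06,-0.045,0.105],-9],
  [0.6,[0.085,-0.06,0.14],-12.5],
  [0.6,[0.1045,-0.0765,0.165],-12.5],
  [0.6,[0.1045,-0.0765,0.188],-12.5],
  [0.6,[0.1045,-0.0765,0.188],-12.5],
  [0.6,[0.1045,-0.0765,0.2],-12.5],
  [0.6,[0.1045,-0.0765,0.23],-12.5],
  [0.6,[0.1045,-0.0765,0.26],-12.5],
  [0.6,[0.1045,-0.0765,0.29],-12.5],
  [0.6,[0.1045,-0.0765,0.305],-12.5],
], newtons=30)

```text
time_s: 3.6
position: [584.5, -69.4, 121.9]
tool_rot: [0.806, -0.591, -0.001, 0.0]
wrist_force: [-1.1, -0.1, -0.4]
finger_gap: 76.0
```

```bash
python3 -c "
from h import *
o=observe(); print(o['position'],yaw(),o['wrist_force'],o['finger_gap'])
delta([585,-70,123],-72.5); c=wrist('w2.png')"
```

```text
[584.4719816  -69.36624808 121.90251736] -72.52643625635099 [-1.05134307 -0.09147055 -0.4474531 ] 76.02214644936866
d(m) [ 0.0008 -0.0003 -0.0011] turn -0.03
```

View pics/w2.png

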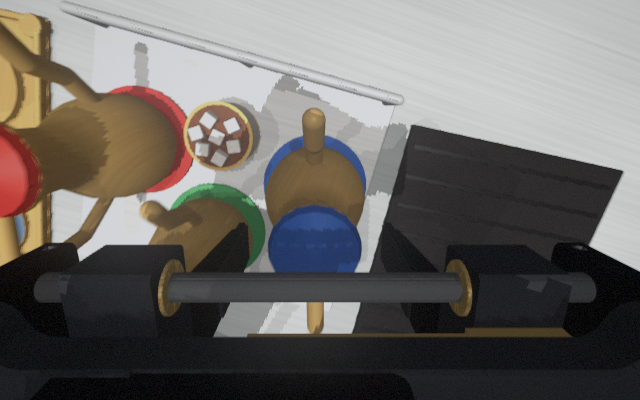

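The blue lid (315,240) sits centred between the fingers, with beak and handle vertical, so the pose is aligned. Closing and lifting.

Request:
apply_moves([
  [-1,[0,0,0],0],
  [-1,[0,0,0],0],
  [-1,[0,0,0],0],
  [-1,[0,0,0],0],
  [-1,[0,0,0],0],
  [-1,[0,0,0],0],
  [-1,[0,0,0],0],
  [-1,[0,0,0],0],
], newtons=30)

```text
time_s: 4.45
position: [586.6, -69.4, 125.2]
tool_rot: [0.806, -0.592, 0.001, -0.001]
wrist_force: [-0.5, 1.3, 6.0]
finger_gap: 49.5
```

Request:
apply_moves([
  [-1,[0,0,-0.01],0],
  [-1,[0,0,-0.03],0],
  [-1,[0,0,-0.06],0],
  [-1,[0,0,-0.1],0],
  [-1,[0,0,-0.14],0],
  [-1,[0,0,-0.17],0],
  [-1,[0,0,-0.19],0],
  [-1,[0,0,-0.2],0],
  [-1,[0,0,-0.2],0],
])

```text
time_s: 5.35
position: [585.5, -69.7, 323.6]
tool_rot: [0.806, -0.592, 0.0, 0.0]
wrist_force: [-0.4, -1.2, -5.3]
finger_gap: 49.3
```

```bash
python3 -c "
from h import *
o=observe(); print(o['position'],yaw(),o['wrist_force'],o['finger_gap'])
p,y=delta([486.5,-324,320],-84.4); delta([486.5,-324,113.5],-84.4);c=read_camera('side');save(c,'s1.png')"
```

```text
[585.50363602 -69.71518719 323.64237366] -72.54036392585249 [-0.4178756  -1.22633157 -5.26394723] 49.34205419826357
d(m) [0.2129 0.1707 0.0036] turn 11.86
d(m) [0.2129 0.1707 0.2101] turn 11.86
```

View pics/s1.png

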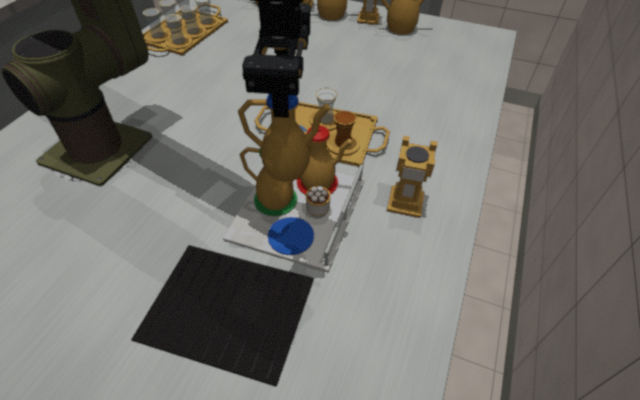

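The gap is 49 mm where the neck should give 39, so I need a closer look at what's gripped.

```bash
python3 -c "
from h import *
c=wrist(); a=c['pixels'][120:340,180:460]
s=read_camera('side'); P=cloud(s)
b=s['pixels'][40:220,220:340]
print('held lid z / beak', [P[y,x].round(1) for x,y in((275,102),(292,100),(283,85),(283,95),(282,110),(283,120),(283,126),(290,150))])
b=cv2.resize(b,(400,600)); a=cv2.resize(a,(400,314)); im=np.zeros((600,800,3),np.uint8); im[:,:400]=b; im[:314,400:]=a
cv2.imwrite('pics/c2.png',im[...,::-1])
"
```

```text
held lid z / beak [array([ 588.9, -103.9,  381.7]), array([600.3, -70.5, 366.4]), array([ 623.8, -143.9,  443.7]), array([ 622.7, -143.5,  428.2]), array([ 597.5, -100.2,  367.4]), array([591.5, -87.3, 337.9]), array([590.4, -86.5, 325.2]), array([604.9, -95. , 286.8])]
```

View pics/c2.png

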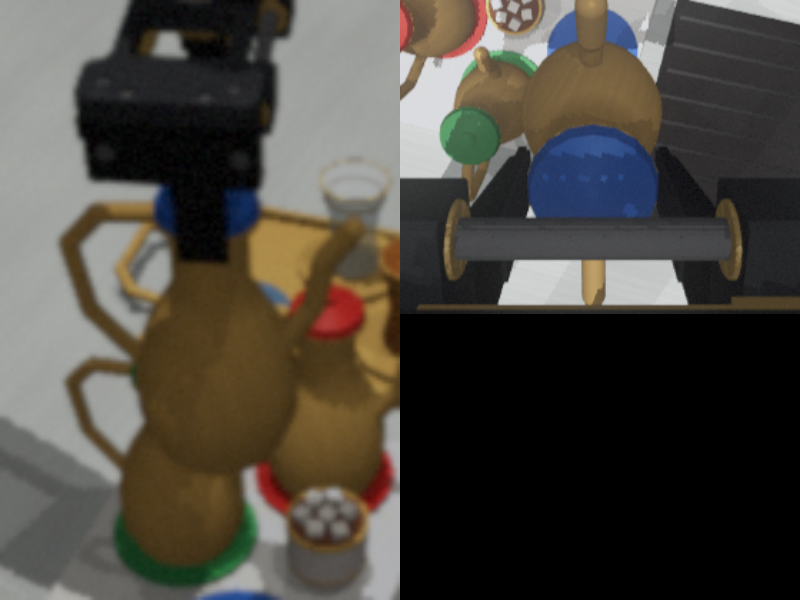

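The finger backs lie beside the lid, so it was the wide lid that was gripped rather than the neck. The hold is upright and firm (−5.3 N). I'll carry it gently and set it down by force, then grip the others lower.

Request:
apply_moves([
  [-1,[0.01,0.008,0],1],
  [-1,[0.03,0.024,0],2],
  [-1,[0.055,0.044,0],4],
  [-1,[0.08,0.064,0],6],
  [-1,[0.105,0.084,0],8],
  [-1,[0.13,0.104,0],10],
  [-1,[0.155,0.124,0],11.9],
  [-1,[0.178,0.143,0],11.9],
  [-1,[0.196,0.157,0],11.9],
  [-1,[0.207,0.166,0],11.9],
  [-1,[0.213,0.171,0],11.9],
  [-1,[0.213,0.171,0],11.9],
])

```text
time_s: 6.7
position: [485.7, -324.5, 322.7]
tool_rot: [0.74, -0.672, -0.001, 0.0]
wrist_force: [-0.1, 0.5, -6.0]
finger_gap: 49.7
```

Request:
apply_moves([
  [-1,[0,0,0.01],0],
  [-1,[0,0,0.03],0],
  [-1,[0,0,0.055],0],
  [-1,[0,0,0.08],0],
  [-1,[0,0,0.105],0],
  [-1,[0,0,0.13],0],
  [-1,[0,0,0.15],0],
  [-1,[0,0,0.17],0],
  [-1,[0,0,0.185],0],
  [-1,[0,0,0.195],0],
  [-1,[0,0,0.2],0],
  [-1,[0,0,0.2],0],
])

```text
time_s: 7.9
position: [486.2, -323.7, 122.8]
tool_rot: [0.741, -0.672, -0.0, -0.0]
wrist_force: [-0.2, -0.5, -6.1]
finger_gap: 49.6
```

```bash
python3 -c "
from h import *
o=observe(); print(o['position'],yaw(),o['wrist_force'],o['finger_gap'])
p,y=delta([486.5,-324,115],-84.4)"
```

```text
[ 486.20011269 -323.6828106   122.80401956] -84.41863124240206 [-0.21234188 -0.54320652 -6.06820697] 49.5868691365069
d(m) [ 0.0003 -0.0003  0.0078] turn -0.02
```

Lower in small steps and watch the force.

Request:
apply_moves([
  [-1,[0,0,0.002],0],
  [-1,[0,0,0.004],0],
  [-1,[0,0,0.005],0],
  [-1,[0,0,0.005],0],
])

```text
time_s: 8.3
position: [486.2, -324.1, 118.4]
tool_rot: [0.741, -0.672, 0.0, 0.0]
wrist_force: [0.8, 0.6, -5.6]
finger_gap: 49.4
```

Request:
apply_moves([
  [-1,[0,0,0.001],0],
  [-1,[0,0,0.002],0],
  [-1,[0,0,0.002],0],
])

```text
time_s: 8.6
position: [486.2, -324.0, 116.1]
tool_rot: [0.741, -0.672, -0.0, -0.0]
wrist_force: [-0.3, -0.0, -7.5]
finger_gap: 49.7
```

Request:
apply_moves([
  [-1,[0,0,0.001],0],
  [-1,[0,0,0.002],0],
  [-1,[0,0,0.002],0],
])

```text
time_s: 8.9
position: [486.7, -324.3, 115.5]
tool_rot: [0.741, -0.672, 0.001, -0.0]
wrist_force: [-0.9, 2.7, 0.5]
finger_gap: 49.4
```

Contact at TCP z 115.5, so the pot is standing on the mat. Release and rise, then measure the pot's real profile.

Request:
apply_moves([
  [-0.1,[0,0,0],0],
  [0.1,[0,0,0],0],
  [0.3,[0,0,0],0],
  [0.6,[0,0,0],0],
  [0.6,[0,0,0],0],
  [0.6,[0,0,0],0],
  [0.6,[0,0,0],0],
])

```text
time_s: 9.6
position: [486.3, -324.1, 114.3]
tool_rot: [0.741, -0.672, 0.0, -0.0]
wrist_force: [-0.1, -1.1, 0.5]
finger_gap: 75.9
```

Request:
apply_moves([
  [0.6,[0,0,-0.02],0],
  [0.6,[0,0,-0.06],0],
  [0.6,[0,0,-0.1],0],
  [0.6,[0,0,-0.14],0],
  [0.6,[0,0,-0.18],0],
  [0.6,[-0.02,0,-0.2],0],
  [0.6,[-0.06,-0.01,-0.2],0],
  [0.6,[-0.1,-0.02,-0.2],0],
  [0.6,[-0.14,-0.03,-0.2],0],
  [0.6,[-0.18,-0.04,-0.2],0],
  [0.6,[-0.22,-0.05,-0.2],0],
  [0.6,[-0.22,-0.05,-0.2],0],
])

```text
time_s: 10.8
position: [515.1, -96.4, 314.6]
tool_rot: [0.742, -0.67, -0.0, -0.001]
wrist_force: [0.3, -0.0, 0.0]
finger_gap: 76.3
```

```bash
python3 - <<'E'
from b import *
s=read_camera('side'); np.savez('s2.npz',**s)
for nm,g,z0,c in(('blue',(486.5,-324),6,s),('green',(510,10.5),16,dict(np.load('w1.npz'))),('red side',(577,98.8),16,dict(np.load('side0.npz'))),('blue side0',(585,-70),16,dict(np.load('side0.npz')))):
    P=cloud(c); r=P-[*g,z0]; 
    C=-np.array(c['R']).T@np.array(c['t']); v=g-C[:2]; v/=np.hypot(*v); side=r[...,0]*-v[1]+r[...,1]*v[0]; d=np.hypot(r[...,0],r[...,1])
    print(nm,[(a,round(float(np.ptp(side[m])),1)) for a in range(84,166,6) if (m:=(d<45)&(r[...,2]>a-2.5)&(r[...,2]<a+2.5)&(c['depth']>0)).sum()>8])
beak(s,'blue',(486.5,-324),5.6,6)
o=observe(); print(o['position'],yaw(),o['time_s']); delta([510,10.5,240],-82.5)
E
```

```text
blue [(84, 60.8), (90, 55.0), (96, 51.4), (102, 42.4), (108, 36.4), (114, 36.8), (120, 37.3), (126, 32.9), (132, 26.6), (144, 54.4), (150, 48.9), (156, 44.5), (162, 13.1)]
green [(84, 58.7), (90, 52.7), (96, 34.2), (144, 49.9), (150, 48.3), (156, 35.9), (162, 12.6)]
red side [(84, 71.6), (90, 69.1), (96, 46.7), (102, 39.7), (108, 37.3), (114, 37.1), (120, 36.9), (126, 36.7), (132, 36.6), (138, 49.7), (144, 66.6), (150, 46.9), (156, 40.3), (162, 12.6)]
blue side0 [(84, 73.0), (90, 69.4), (96, 68.6), (102, 66.3), (108, 35.1), (114, 36.8), (120, 36.5), (126, 36.4), (132, 34.1), (144, 67.7), (150, 67.6), (156, 42.7), (162, 13.1)]
blue mid [ 481.7 -324.9  160.2] [53.5 48.4 21.9] fit ((481.9078369140625, -324.9372253417969), 27.02687644958496)
   1 131 l [np.float64(48.0), np.float64(70.0)] [ 544.7 -320.2  132.2]
   -1 222 l [np.float64(-74.0), np.float64(-48.0)] [ 425.6 -331.5  113. ]
  yaw 5.4
[514.88137809 -98.42483554 314.47842505] -84.21092430630534 10.85
d(m) [-0.1089 -0.0061  0.0745] turn -1.71
```

```bash
python3 - <<'E'
from h import *
c=dict(np.load('w1.npz')); d=c['depth'].astype(float); v,u=np.mgrid[:400,:640]; T=c['T_tool_cam']
P=np.stack([(u-c['cx'])/c['fx']*d,(v-c['cy'])/c['fy']*d,d],-1)@T[:3,:3].T+T[:3,3]
m=(d>0)&(abs(P[...,0])<75)&(P[...,2]>-75)&(P[...,2]<8)&(abs(P[...,1])<25); q=P[m]
for z in range(-72,8,5):
    s=q[abs(q[:,2]-z)<2.5]; R=s[s[:,0]>0]; L=s[s[:,0]<0]
    print(z,len(s), 'R x',R[:,0].min().round(1) if len(R) else '', R[:,0].max().round(1) if len(R) else '','L',L[:,0].max().round(1) if len(L) else '','y',s[:,1].min().round() if len(s) else '')
E
```

```text
-72 382 R x 47.1 57.9 L -47.0 y -13.0
-67 366 R x 46.9 57.3 L -47.0 y -13.0
-62 347 R x 47.1 56.4 L -47.0 y -13.0
-57 359 R x 47.2 56.9 L -47.1 y -13.0
-52 332 R x 47.2 55.2 L -47.1 y -13.0
-47 339 R x 47.0 54.6 L -47.1 y -13.0
-42 314 R x 47.1 54.6 L -46.9 y -13.0
-37 280 R x 47.2 54.4 L -47.1 y -13.0
-32 248 R x 47.1 51.9 L -47.1 y -13.0
-27 176 R x 47.0 52.1 L -47.1 y -13.0
-22 1 R x   L -48.7 y -10.0
-17 0 R x   L  y 
-12 0 R x   L  y 
-7 0 R x   L  y 
-2 0 R x   L  y 
3 0 R x   L  y
```

The fingers are flat all the way up, so any grip from above holds the pot by its 51 mm lid. That held well, so I'll repeat it. Green next.

Request:
apply_moves([
  [0.6,[-0.04,-0.002,0.02],-1.7],
  [0.6,[-0.08,-0.004,0.045],-1.7],
  [0.6,[-0.1,-0.006,0.06],-1.7],
  [0.6,[-0.109,-0.006,0.0745],-1.7],
  [0.6,[-0.109,-0.006,0.0745],-1.7],
  [0.6,[-0.109,-0.006,0.09],-1.7],
  [0.6,[-0.109,-0.006,0.12],-1.7],
  [0.6,[-0.109,-0.006,0.15],-1.7],
  [0.6,[-0.109,-0.006,0.175],-1.7],
  [0.6,[-0.109,-0.006,0.19],-1.7],
  [0.6,[-0.109,-0.006,0.19],-1.7],
  [0.6,[-0.109,-0.006,0.19],-1.7],
])

```text
time_s: 12.05
position: [510.8, 8.2, 125.1]
tool_rot: [0.75, -0.661, 0.001, -0.0]
wrist_force: [0.3, -0.7, -0.6]
finger_gap: 76.3
```

```bash
python3 -c "
from h import *
o=observe(); print(o['position'],yaw(),o['wrist_force'],o['finger_gap'])
delta([510,10.5,124],-82.5); c=wrist('w3.png')"
```

```text
[510.82734534   8.17013023 125.13908454] -82.78738675416004 [ 0.26160148 -0.66267085 -0.62055393] 76.2984374094935
d(m) [-0.0024  0.0005  0.0011] turn -0.29
```

View pics/w3.png

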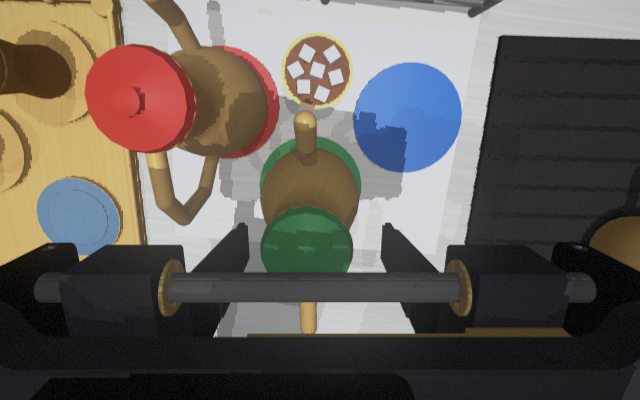

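The green lid (307,240) is about 3 mm left of centre. I'll shift x by −2.5 mm, close and lift.

Request:
apply_moves([
  [0.6,[-0.0025,0,0.001],0],
  [-0.1,[-0.0025,0,0.001],0],
  [-1,[-0.0025,0,0.001],0],
  [-1,[-0.0025,0,0.001],0],
  [-1,[-0.0025,0,0.001],0],
  [-1,[-0.0025,0,0.001],0],
  [-1,[-0.0025,0,0.001],0],
  [-1,[-0.0025,0,0.001],0],
  [-1,[-0.0025,0,0.001],0],
], newtons=35)

```text
time_s: 13.0
position: [509.9, 11.6, 123.5]
tool_rot: [0.75, -0.661, -0.0, -0.0]
wrist_force: [0.3, 2.3, 2.0]
finger_gap: 49.4
```

Request:
apply_moves([
  [-1,[0,0,-0.01],0],
  [-1,[0,0,-0.03],0],
  [-1,[0,0,-0.06],0],
  [-1,[0,0,-0.1],0],
  [-1,[0,0,-0.14],0],
  [-1,[0,0,-0.17],0],
  [-1,[0,0,-0.19],0],
  [-1,[0,0,-0.2],0],
  [-1,[0,0,-0.2],0],
])

```text
time_s: 13.9
position: [509.9, 11.0, 323.8]
tool_rot: [0.75, -0.661, 0.0, 0.0]
wrist_force: [0.6, -0.5, -5.9]
finger_gap: 49.3
```

```bash
python3 -c "
from h import *
o=observe(); print(o['position'],yaw(),o['wrist_force'],o['finger_gap'])
p,y=delta([476,-214.5,320],-84.4)"
```

```text
[509.86903249  11.0050244  323.75435444] -82.75048545427282 [ 0.58675466 -0.50751272 -5.94481173] 49.30251829376852
d(m) [0.2194 0.0621 0.0038] turn 1.65
```

Request:
apply_moves([
  [-1,[0.015,0.004,0],0],
  [-1,[0.04,0.011,0],1],
  [-1,[0.07,0.02,0],1.6],
  [-1,[0.1,0.028,0],1.6],
  [-1,[0.13,0.037,0],1.6],
  [-1,[0.16,0.045,0],1.6],
  [-1,[0.185,0.052,0],1.6],
  [-1,[0.205,0.058,0],1.6],
  [-1,[0.2195,0.062,0],1.6],
  [-1,[0.2195,0.062,0],1.6],
  [-1,[0.2195,0.062,0.02],1.6],
  [-1,[0.2195,0.062,0.05],1.6],
])

```text
time_s: 15.1
position: [477.2, -214.1, 274.4]
tool_rot: [0.741, -0.671, 0.002, -0.001]
wrist_force: [0.0, 0.1, -6.0]
finger_gap: 49.4
```

Request:
apply_moves([
  [-1,[0,0,0.04],0],
  [-1,[0,0,0.08],0],
  [-1,[0,0,0.11],0],
  [-1,[0,0,0.13],0],
  [-1,[0,0,0.145],0],
  [-1,[0,0,0.152],0],
  [-1,[0,0,0.155],0],
  [-1,[0,0,0.155],0],
])

```text
time_s: 15.9
position: [476.5, -214.3, 118.9]
tool_rot: [0.741, -0.671, 0.0, -0.0]
wrist_force: [-1.0, -0.1, -5.3]
finger_gap: 49.2
```

```bash
python3 -c "
from h import *
o=observe(); print(o['position'],yaw(),o['wrist_force'],o['finger_gap'])
p,y=delta([476,-214.5,113.5],-84.4)"
```

```text
[ 476.5179663  -214.33845148  118.92096445] -84.32594183182746 [-0.98429135 -0.09000114 -5.26140802] 49.2280700808948
d(m) [0.0001 0.0005 0.0054] turn 0.07
```

Request:
apply_moves([
  [-1,[0,0,0.002],0],
  [-1,[0,0,0.004],0],
  [-1,[0,0,0.005],0],
  [-1,[0,0,0.005],0],
])

```text
time_s: 16.3
position: [476.1, -214.4, 113.6]
tool_rot: [0.741, -0.671, 0.0, -0.0]
wrist_force: [-0.9, -0.3, -5.4]
finger_gap: 49.3
```

Request:
apply_moves([
  [-1,[0,0,0.001],0],
  [-1,[0,0,0.0015],0],
  [-1,[0,0,0.0015],0],
])

```text
time_s: 16.6
position: [476.9, -214.5, 113.5]
tool_rot: [0.741, -0.671, 0.001, -0.0]
wrist_force: [-1.9, 2.4, 5.2]
finger_gap: 49.2
```

Request:
apply_moves([
  [-0.1,[0,0,-0.0005],0],
  [0.1,[0,0,-0.0005],0],
  [0.3,[0,0,-0.0005],0],
  [0.6,[0,0,-0.0005],0],
  [0.6,[0,0,-0.0005],0],
  [0.6,[0,0,-0.02],0],
  [0.6,[0,0,-0.06],0],
  [0.6,[0,0,-0.1],0],
  [0.6,[0,0,-0.14],0],
  [0.6,[0,0,-0.16],0],
  [0.6,[-0.04,-0.018,-0.165],0],
  [0.6,[-0.08,-0.035,-0.165],0],
])

```text
time_s: 17.8
position: [503.9, -131.5, 278.6]
tool_rot: [0.74, -0.673, 0.002, -0.001]
wrist_force: [-0.4, 0.1, -0.4]
finger_gap: 75.8
```

Request:
apply_moves([
  [0.6,[-0.04,-0.018,0],-2],
  [0.6,[-0.08,-0.035,0],-3.7],
  [0.6,[-0.12,-0.053,0],-3.7],
  [0.6,[-0.16,-0.07,0],-3.7],
  [0.6,[-0.2,-0.087,0],-3.7],
  [0.6,[-0.215,-0.094,0],-3.7],
  [0.6,[-0.2217,-0.096,0],-3.7],
  [0.6,[-0.2217,-0.096,0],-3.7],
])

```text
time_s: 18.6
position: [576.5, 98.8, 276.4]
tool_rot: [0.763, -0.647, -0.0, 0.0]
wrist_force: [0.0, -0.6, 0.6]
finger_gap: 75.9
```

```bash
python3 -c "
from b import *
o=observe(); print(o['position'],yaw(),o['wrist_force'],o['finger_gap'])
p,y=delta([577,98.8,123.5],-80.7)
s=read_camera('side'); np.savez('s3.npz',**s)
beak(s,'green',(476,-214.5),5.6,6)"
```

```text
[576.54003355  98.83358502 276.40532451] -80.60117125752433 [ 0.01547688 -0.58384583  0.63030531] 75.89492879264836
d(m) [ 1.000e-04 -4.000e-04  1.529e-01] turn 0.1
green mid [ 472.7 -215.5  160.3] [56.5 49.7 22.3] fit ((472.71392822265625, -216.43899536132812), 28.3582706451416)
   1 137 l [np.float64(48.0), np.float64(72.0)] [ 534.6 -211.1  127.7]
   -1 181 l [np.float64(-71.0), np.float64(-49.0)] [ 416.5 -222.7  112.3]
  yaw 5.6
```

Request:
apply_moves([
  [0.6,[0,0,0.03],0],
  [0.6,[0,0,0.07],0],
  [0.6,[0,0,0.11],0],
  [0.6,[0,0,0.135],0],
  [0.6,[0,0,0.15],0],
  [0.6,[0,0,0.153],0],
  [0.6,[0,0,0.153],0],
])

```text
time_s: 19.35
position: [577.1, 98.2, 124.6]
tool_rot: [0.762, -0.647, 0.0, -0.0]
wrist_force: [-1.1, -0.3, 0.0]
finger_gap: 76.4
```

Request:
apply_moves([
  [-0.1,[0,0,0],0],
  [-1,[0,0,0],0],
  [-1,[0,0,0],0],
  [-1,[0,0,0],0],
  [-1,[0,0,0],0],
  [-1,[0,0,0],0],
  [-1,[0,0,0],0],
  [-1,[0,0,0],0],
])

```text
time_s: 20.15
position: [577.2, 99.3, 124.7]
tool_rot: [0.762, -0.647, 0.0, -0.001]
wrist_force: [0.0, 2.6, 5.7]
finger_gap: 49.4
```

Request:
apply_moves([
  [-1,[0,0,-0.01],0],
  [-1,[0,0,-0.03],0],
  [-1,[0,0,-0.06],0],
  [-1,[0,0,-0.1],0],
  [-1,[0,0,-0.14],0],
  [-1,[0,0,-0.17],0],
  [-1,[0,0,-0.19],0],
  [-1,[0,0,-0.2],0],
  [-1,[0,0,-0.2],0],
])

```text
time_s: 21.05
position: [576.5, 98.6, 323.6]
tool_rot: [0.762, -0.647, 0.0, 0.0]
wrist_force: [-0.6, 0.8, -6.0]
finger_gap: 49.4
```

```bash
python3 -c "
from h import *
o=observe(); print(o['position'],yaw(),o['wrist_force'],o['finger_gap'])
p,y=delta([605.5,-257,320],-84.4)"
```

```text
[576.5205127   98.56999331 323.58773856] -80.65190882501702 [-0.64791658  0.78895212 -6.02304141] 49.413061844831624
d(m) [0.3556 0.0292 0.0036] turn 3.75
```

Request:
apply_moves([
  [-1,[0.015,0.001,0],0],
  [-1,[0.04,0.003,0],1],
  [-1,[0.075,0.006,0],2],
  [-1,[0.115,0.009,0],3.7],
  [-1,[0.155,0.012,0],3.7],
  [-1,[0.195,0.016,0],3.7],
  [-1,[0.235,0.019,0],3.7],
  [-1,[0.275,0.022,0],3.7],
  [-1,[0.31,0.025,0],3.7],
  [-1,[0.335,0.027,0],3.7],
  [-1,[0.35,0.029,0],3.7],
  [-1,[0.3555,0.029,0],3.7],
])

```text
time_s: 22.25
position: [604.7, -258.2, 321.2]
tool_rot: [0.74, -0.672, -0.002, 0.001]
wrist_force: [0.4, -0.1, -7.5]
finger_gap: 49.5
```

Request:
apply_moves([
  [-1,[0,0,0],0],
  [-1,[0,0,0.03],0],
  [-1,[0,0,0.065],0],
  [-1,[0,0,0.1],0],
  [-1,[0,0,0.135],0],
  [-1,[0,0,0.165],0],
  [-1,[0,0,0.185],0],
  [-1,[0,0,0.197],0],
  [-1,[0,0,0.202],0],
  [-1,[0,0,0.204],0],
  [-1,[0,0,0.204],0],
])

```text
time_s: 23.35
position: [606.7, -256.7, 121.2]
tool_rot: [0.741, -0.671, 0.001, -0.0]
wrist_force: [-0.0, 0.1, -7.6]
finger_gap: 49.7
```

```bash
python3 -c "
from h import *
o=observe(); print(o['position'],yaw(),o['wrist_force'],o['finger_gap'])
p,y=delta([605.5,-257,114.5],-84.4)"
```

```text
[ 606.73632006 -256.68096903  121.2083948 ] -84.31667126725547 [-0.04940787  0.07727186 -7.58473021] 49.65584979361092
d(m) [0.0002 0.0013 0.0067] turn 0.08
```

Request:
apply_moves([
  [-1,[0,0,0.002],0],
  [-1,[0,0,0.004],0],
  [-1,[0,0,0.006],0],
  [-1,[0,0,0.006],0],
])

```text
time_s: 23.75
position: [606.4, -256.8, 114.8]
tool_rot: [0.741, -0.671, 0.001, -0.0]
wrist_force: [0.3, 1.2, -3.5]
finger_gap: 49.2
```

Request:
apply_moves([
  [-1,[0,0,0.001],0],
  [-1,[0,0,0.0015],0],
  [-1,[0,0,0.0015],0],
])

```text
time_s: 24.05
position: [607.0, -256.9, 114.7]
tool_rot: [0.741, -0.671, 0.001, -0.001]
wrist_force: [-1.6, 2.3, 4.9]
finger_gap: 49.1
```

Request:
apply_moves([
  [-0.1,[0,0,-0.0005],0],
  [0.1,[0,0,-0.0005],0],
  [0.3,[0,0,-0.0005],0],
  [0.6,[0,0,-0.0005],0],
  [0.6,[0,0,-0.0005],0],
  [0.6,[0,0,-0.02],0],
  [0.6,[0,0,-0.06],0],
  [0.6,[0,0,-0.1],0],
  [0.6,[0,0,-0.14],0],
  [1,[0,0,-0.16],0],
  [1,[-0.04,0,-0.165],0],
  [1,[-0.08,0,-0.165],0],
])

```text
time_s: 25.25
position: [598.4, -177.4, 278.9]
tool_rot: [0.74, -0.672, 0.001, -0.0]
wrist_force: [-0.3, 0.5, -0.3]
finger_gap: 92.8
```

Request:
apply_moves([
  [1,[-0.04,-0.005,0],0],
  [1,[-0.08,-0.01,0],0],
  [1,[-0.12,-0.02,0],0],
  [1,[-0.16,-0.02,0],0],
  [1,[-0.185,-0.02,0],0],
  [1,[-0.191,-0.02,0],0],
  [1,[-0.191,-0.02,0],0],
  [1,[-0.191,-0.02,0],0],
])

```text
time_s: 26.05
position: [599.1, 14.1, 277.0]
tool_rot: [0.741, -0.672, 0.0, 0.0]
wrist_force: [0.3, -0.2, 0.6]
finger_gap: 95.1
```

```bash
python3 - <<'E'
from b import *
o=observe(); print(o['position'],yaw(),o['wrist_force'],o['finger_gap'],o['time_s'])
c=wrist('w4.png'); P=cloud(c); np.savez('w4.npz',**c)
s=read_camera('side'); sc=read_camera('scene'); beak(s,'red',(606.5,-257),5.6,6)
for n,c in(('w',c),('side',s),('scene',sc)):
    P=cloud(c); m=(c['depth']>0)&(np.hypot(P[...,0]-615,P[...,1]-15)<50)
    for lo,hi in((30,66),(57,72)):
        q=P[m&(P[...,2]>lo)&(P[...,2]<hi)]
        if len(q): print(n,lo,len(q),'circ27',circ(q,27).round(1),'enc',cv2.minEnclosingCircle(q[:,:2].astype(np.float32)),q[:,2].max().round(1))
E
```

```text
[599.05226648  14.10314765 277.00485467] -84.37940482881457 [ 0.28424939 -0.23914779  0.55390079] 95.06142993586427 26.05
red mid [ 603.3 -257.7  160.4] [55.6 48.8 22.8] fit ((603.190185546875, -257.7017822265625), 28.18140411376953)
   1 151 l [np.float64(48.0), np.float64(73.0)] [ 665.5 -253.7  130.9]
   -1 196 l [np.float64(-73.0), np.float64(-48.0)] [ 547.1 -264.7  114.7]
  yaw 5.3
w 30 995 circ27 [610.   20.4] enc ((611.7804565429688, 19.5116024017334), 27.384309768676758) 65.9
w 57 1404 circ27 [605.5  19.1] enc ((611.7804565429688, 19.5116024017334), 27.384309768676758) 71.5
side 30 440 circ27 [609.4  20.7] enc ((609.8749389648438, 19.429550170898438), 29.00193214416504) 65.9
side 57 381 circ27 [607.6  24.3] enc ((609.8749389648438, 19.429550170898438), 29.00193214416504) 72.0
scene 30 302 circ27 [608.2  20.9] enc ((609.998046875, 18.65389633178711), 28.78620147705078) 66.0
scene 57 260 circ27 [604.1  22.2] enc ((609.491943359375, 19.27650260925293), 28.117151260375977) 71.9
```

View pics/w4.png

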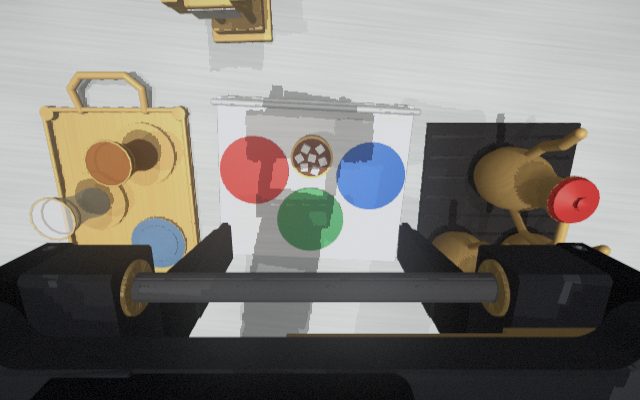

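All three pots stand on the mat, the pads are clear, and the bowl is at (610.8,19.5). Descend on the bowl.

Request:
apply_moves([
  [1,[-0.004,-0.012,0.03],0],
  [1,[-0.004,-0.012,0.07],0],
  [1,[-0.004,-0.012,0.11],0],
  [1,[-0.004,-0.012,0.15],0],
  [1,[-0.004,-0.012,0.18],0],
  [1,[-0.004,-0.012,0.205],0],
  [1,[-0.004,-0.012,0.225],0],
  [1,[-0.004,-0.012,0.24],0],
  [1,[-0.004,-0.012,0.25],0],
  [1,[-0.004,-0.012,0.2535],0],
  [1,[-0.004,-0.012,0.2535],0],
], newtons=20)

```text
time_s: 27.3
position: [610.8, 20.0, 23.9]
tool_rot: [0.741, -0.671, 0.0, -0.0]
wrist_force: [-1.1, -0.3, 0.2]
finger_gap: 94.9
```

Request:
apply_moves([
  [0.3,[0,0,0],0],
  [0.2,[0,0,0],0],
  [0,[0,0,0],0],
  [-1,[0,0,0],0],
  [-1,[0,0,0],0],
  [-1,[0,0,0],0],
  [-1,[0,0,0],0],
  [-1,[0,0,0],0],
])

```text
time_s: 28.1
position: [610.6, 20.1, 23.9]
tool_rot: [0.741, -0.671, 0.0, 0.0]
wrist_force: [0.3, -1.1, 0.5]
finger_gap: 52.6
```

Request:
apply_moves([
  [-1,[0,0,-0.005],0],
  [-1,[0,0,-0.02],0],
  [-1,[0,0,-0.05],0],
  [-1,[0,0,-0.09],0],
  [-1,[0,0,-0.13],0],
  [-1,[0,0,-0.16],0],
  [-1,[0,0,-0.175],0],
  [-1,[0,0,-0.18],0],
  [-1,[0,0,-0.18],0],
])

```text
time_s: 29.0
position: [610.3, 20.3, 203.5]
tool_rot: [0.741, -0.671, -0.0, 0.0]
wrist_force: [0.3, -0.2, -2.1]
finger_gap: 53.0
```

```bash
python3 - <<'E'
from b import *
o=observe(); print(o['position'],yaw(),o['wrist_force'],o['finger_gap'],o['time_s'])
c=dict(np.load('w4.npz')); P=cloud(c); hsv=cv2.cvtColor(c['pixels'],cv2.COLOR_RGB2HSV); h,s,v=[hsv[...,i].astype(int) for i in range(3)]; z=P[...,2]
m=(h>95)&(h<125)&(s>40)&(z>3)&(z<20)&(P[...,1]>190)&(P[...,0]<500)&(c['depth']>0); q=P[m]; print('saucer w4 partial',len(q),q[:,:2].min(0),q[:,:2].max(0),np.median(q[:,2]))
c=read_camera('wrist'); print(c['depth'][300:310,300:340].mean())
p,y=delta([446,245.2,203],-33.4)
E
```

```text
[610.31023221  20.26705231 203.52422613] -84.33517957676854 [ 0.34432775 -0.19741873 -2.0679013 ] 53.04241776701788 29.0
saucer w4 partial 1690 [404.46884292 204.14220305] [485.96067953 286.16984717] 9.601106284461927
383.23392
d(m) [-0.2399  0.1407 -0.0009] turn -50.94
```

Request:
apply_moves([
  [-1,[-0.01,0.006,0],-3],
  [-1,[-0.03,0.018,0],-8],
  [-1,[-0.055,0.032,0],-14],
  [-1,[-0.08,0.047,0],-20],
  [-1,[-0.11,0.064,0],-26],
  [-1,[-0.14,0.082,0],-32],
  [-1,[-0.17,0.1,0],-38],
  [-1,[-0.2,0.117,0],-44],
  [-1,[-0.22,0.129,0],-49],
  [-1,[-0.234,0.137,0],-51],
  [-1,[-0.24,0.141,0],-51],
  [-1,[-0.24,0.141,0],-51],
])

```text
time_s: 30.25
position: [445.4, 245.2, 202.0]
tool_rot: [0.958, -0.287, -0.001, 0.001]
wrist_force: [0.7, 0.2, -0.9]
finger_gap: 52.7
```

Request:
apply_moves([
  [-1,[0,0,0.01],0],
  [-1,[0,0,0.03],0],
  [-1,[0,0,0.055],0],
  [-1,[0,0,0.08],0],
  [-1,[0,0,0.1],0],
  [-1,[0,0,0.12],0],
  [-1,[0,0,0.13],0],
  [-1,[0,0,0.13],0],
])

```text
time_s: 31.05
position: [445.3, 243.8, 71.3]
tool_rot: [0.958, -0.287, -0.002, 0.002]
wrist_force: [-0.5, -0.1, -1.0]
finger_gap: 52.7
```

```bash
python3 - <<'E'
from b import *
o=observe(); print(o['position'],yaw(),o['wrist_force'],o['finger_gap'],o['time_s'])
c=wrist('w5.png')
delta([445.6,245.2,28],-33.4)
E
```

```text
[445.27656217 243.82201601  71.29241013] -33.41162190546547 [-0.47964239 -0.12106018 -1.04593934] 52.74412395701397 31.05
d(m) [-0.001  -0.0003  0.0449] turn 0.0
```

View pics/w5.png

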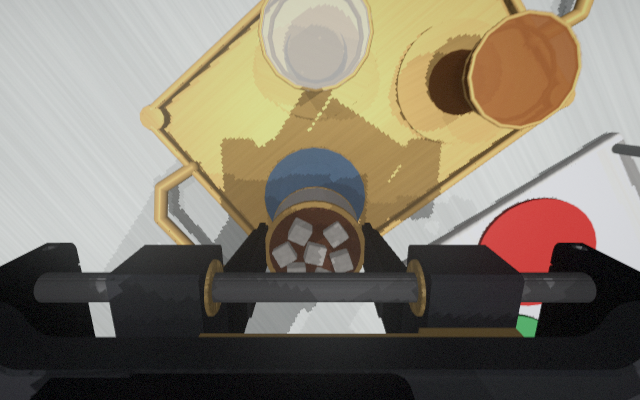

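The held bowl (316,245) is in line with the saucer (316,190), and the glasses are well clear of fingers and body. Lowering.

Request:
apply_moves([
  [-1,[-0.001,0,0.012],0],
  [-1,[-0.001,0,0.025],0],
  [-1,[-0.001,0,0.036],0],
  [-1,[-0.001,0,0.042],0],
  [-1,[-0.001,0,0.045],0],
  [-1,[-0.001,0,0.045],0],
])

```text
time_s: 31.7
position: [445.3, 245.6, 28.2]
tool_rot: [0.958, -0.287, -0.0, 0.0]
wrist_force: [-0.4, -0.8, -2.3]
finger_gap: 52.9
```

Request:
apply_moves([
  [-1,[0,0,0.001],0],
  [-1,[0,0,0.002],0],
  [-1,[0,0,0.003],0],
  [-1,[0,0,0.003],0],
])

```text
time_s: 32.1
position: [445.8, 245.7, 25.9]
tool_rot: [0.958, -0.287, 0.0, -0.0]
wrist_force: [0.9, -0.3, -1.3]
finger_gap: 53.3
```

Request:
apply_moves([
  [-1,[0,0,0.001],0],
  [-1,[0,0,0.002],0],
  [-1,[0,0,0.002],0],
])

```text
time_s: 32.4
position: [445.6, 245.6, 23.6]
tool_rot: [0.958, -0.287, -0.0, 0.0]
wrist_force: [-0.2, 0.2, -1.6]
finger_gap: 52.8
```

Request:
apply_moves([
  [-1,[0,0,0.0007],0],
  [-1,[0,0,0.0015],0],
  [-1,[0,0,0.0015],0],
])

```text
time_s: 32.7
position: [445.6, 245.6, 22.1]
tool_rot: [0.958, -0.287, -0.0, 0.0]
wrist_force: [0.8, -0.4, -1.8]
finger_gap: 52.8
```

Request:
apply_moves([
  [-1,[0,0,0.0007],0],
  [-1,[0,0,0.001],0],
  [-1,[0,0,0.001],0],
])

```text
time_s: 33.0
position: [445.9, 245.8, 21.9]
tool_rot: [0.958, -0.287, 0.0, -0.0]
wrist_force: [-1.6, -0.7, 3.1]
finger_gap: 53.1
```

Contact at 22 mm, as predicted. Release, rise and check.

Request:
apply_moves([
  [0.2,[0,0,0],0],
  [0.3,[0,0,0],0],
  [0.5,[0,0,0],0],
  [0.6,[0,0,0],0],
  [0.6,[0,0,0],0],
  [0.6,[0,0,-0.01],0],
  [0.6,[0,0,-0.04],0],
  [0.6,[0,0,-0.08],0],
  [0.6,[0,0,-0.12],0],
  [0.6,[0,0,-0.17],0],
  [0.6,[0,0,-0.22],0],
  [0.6,[0,0,-0.25],0],
])

```text
time_s: 34.2
position: [446.8, 246.2, 277.3]
tool_rot: [0.958, -0.287, 0.003, -0.002]
wrist_force: [0.3, -0.2, 0.8]
finger_gap: 76.1
```

Request:
apply_moves([
  [0.6,[0,0.005,-0.02],0],
  [0.6,[0,0.01,-0.02],0],
  [0.6,[0,0.01,-0.02],0],
  [0.6,[0,0.01,-0.02],0],
])

```text
time_s: 34.6
position: [439.4, 236.9, 289.3]
tool_rot: [0.958, -0.287, -0.001, 0.001]
wrist_force: [0.1, 0.1, -0.0]
finger_gap: 75.8
```

```bash
python3 - <<'E'
from b import *
o=observe(); print(o['position'],yaw(),o['wrist_force'],o['finger_gap'],o['time_s'])
c=wrist('w6.png'); s=read_camera('side'); sc=read_camera('scene')
for n,c in(('w',c),('side',s),('scene',sc)):
    P=cloud(c); m=(c['depth']>0)&(np.hypot(P[...,0]-446,P[...,1]-245)<45)
    q=P[m&(P[...,2]>50)&(P[...,2]<72)]
    if len(q)>9: print(n,len(q),'enc',cv2.minEnclosingCircle(q[:,:2].astype(np.float32)),q[:,2].max().round(1))
beak(s,'red',(606.5,-257),5.6,6);beak(s,'green',(476,-214.5),5.6,6);beak(s,'blue',(486.5,-324),5.6,6)
p,y=delta([606.5,-257,280],-84.4); print(y)
E
```

```text
[439.38207281 236.92858112 289.28556742] -33.34977145831129 [ 0.13990036  0.09951573 -0.02934807] 75.78586144428812 34.6
w 1313 enc ((446.8033142089844, 246.44818115234375), 27.379899978637695) 69.3
side 280 enc ((446.57330322265625, 244.68978881835938), 29.367938995361328) 71.8
scene 217 enc ((446.39898681640625, 247.87815856933594), 30.740537643432617) 71.9
red mid [ 602.9 -257.3  160.8] [55.6 49.  23.3] fit ((602.9639282226562, -257.07916259765625), 27.934471130371094)
   1 150 l [np.float64(48.0), np.float64(73.0)] [ 665.3 -253.7  130.5]
   -1 198 l [np.float64(-73.0), np.float64(-49.0)] [ 547.1 -264.7  114.3]
  yaw 5.3
green mid [ 472.6 -215.   160.1] [56.4 48.9 21.9] fit ((472.5911865234375, -214.75900268554688), 28.397056579589844)
   1 135 l [np.float64(48.0), np.float64(72.0)] [ 534.6 -211.1  127.8]
   -1 181 l [np.float64(-71.0), np.float64(-48.0)] [ 416.5 -222.7  112. ]
  yaw 5.6
blue mid [ 481.9 -324.6  160.5] [54.5 48.5 22.7] fit ((481.9154052734375, -323.7578125), 27.332508087158203)
   1 132 l [np.float64(48.0), np.float64(70.0)] [ 544.7 -320.3  131.9]
   -1 220 l [np.float64(-75.0), np.float64(-48.0)] [ 425.4 -331.5  113.2]
  yaw 5.4
d(m) [0.411  0.3211 0.0094] turn 51.06
-84.4
```

View pics/w6.png

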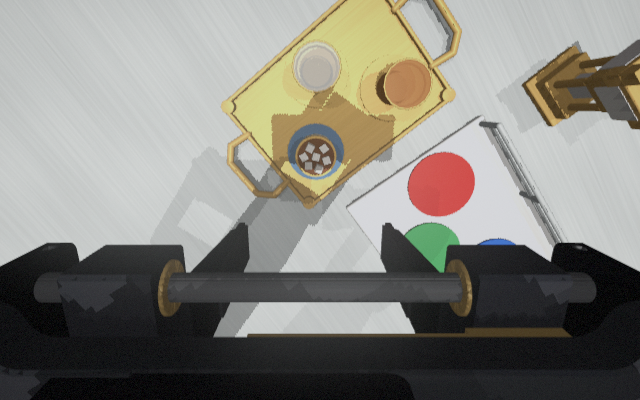

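The bowl stands in the middle of the saucer, about 1.5 mm off, with glasses undisturbed. Now red goes back.

Request:
apply_moves([
  [0.6,[0.035,0.027,0],6],
  [0.6,[0.07,0.055,0],13],
  [0.6,[0.105,0.082,0],20],
  [0.6,[0.14,0.11,0],27],
  [0.6,[0.175,0.137,0],34],
  [0.6,[0.21,0.165,0],41],
  [0.6,[0.245,0.192,0],48],
  [0.6,[0.28,0.22,0],51],
  [0.6,[0.315,0.247,0],51],
  [0.6,[0.35,0.275,0],51],
  [0.6,[0.38,0.298,0],51],
  [0.6,[0.411,0.321,0],51],
])

```text
time_s: 35.95
position: [607.2, -258.3, 289.8]
tool_rot: [0.741, -0.671, -0.001, 0.0]
wrist_force: [0.7, 0.2, 0.1]
finger_gap: 76.0
```

Request:
apply_moves([
  [0.6,[0,0,0],0],
  [0.6,[0,0,0],0],
  [0.6,[0,0,0],0],
])

```text
time_s: 36.25
position: [606.9, -255.8, 290.7]
tool_rot: [0.741, -0.671, -0.001, -0.0]
wrist_force: [0.3, 0.3, -0.0]
finger_gap: 75.8
```

```bash
python3 - <<'E'
from b import *
o=observe(); print(o['position'],yaw(),o['time_s'])
p,y=delta([606.5,-257,114.5],-84.4)
E
```

```text
[ 606.94187613 -255.76165262  290.66191482] -84.29324548049806 36.25
d(m) [0.0012 0.0006 0.1762] turn 0.11
```

Request:
apply_moves([
  [0.6,[0.001,0,0.03],0],
  [0.6,[0.001,0,0.07],0],
  [0.6,[0.001,0,0.11],0],
  [0.6,[0.001,0,0.145],0],
  [0.6,[0.001,0,0.165],0],
  [0.6,[0.001,0,0.176],0],
  [0.6,[0.001,0,0.176],0],
], newtons=35)

```text
time_s: 36.95
position: [606.3, -256.2, 113.8]
tool_rot: [0.742, -0.671, -0.001, 0.0]
wrist_force: [0.0, -0.3, 0.3]
finger_gap: 75.9
```

Request:
apply_moves([
  [-0.1,[0,0,0],0],
  [-1,[0,0,0],0],
  [-1,[0,0,0],0],
  [-1,[0,0,0],0],
  [-1,[0,0,0],0],
  [-1,[0,0,0],0],
  [-1,[0,0,0],0],
  [-1,[0,0,0],0],
])

```text
time_s: 37.75
position: [608.1, -257.6, 116.8]
tool_rot: [0.741, -0.671, 0.001, -0.001]
wrist_force: [-0.3, 3.3, 6.1]
finger_gap: 49.7
```

Request:
apply_moves([
  [-1,[0,0,-0.01],0],
  [-1,[0,0,-0.03],0],
  [-1,[0,0,-0.06],0],
  [-1,[0,0,-0.1],0],
  [-1,[0,0,-0.14],0],
  [-1,[0,0,-0.17],0],
  [-1,[0,0,-0.19],0],
  [-1,[0,0,-0.2],0],
  [-1,[0,0,-0.2],0],
])

```text
time_s: 38.65
position: [607.2, -258.0, 315.3]
tool_rot: [0.741, -0.671, 0.0, 0.0]
wrist_force: [-0.5, -0.2, -7.3]
finger_gap: 49.3
```

```bash
python3 -c "
from h import *
o=observe(); print(o['position'],yaw(),o['wrist_force'],o['finger_gap'])
p,y=delta([577,98.8,320],-80.65)"
```

```text
[ 607.21042907 -258.01039868  315.33775335] -84.34751631606512 [-0.48468938 -0.22935765 -7.264888  ] 49.296294489726925
d(m) [-0.3581 -0.0051 -0.0047] turn -3.7
```

Request:
apply_moves([
  [-1,[-0.015,0,0],0],
  [-1,[-0.04,0,-0.003],-1],
  [-1,[-0.075,-0.001,-0.005],-2],
  [-1,[-0.115,-0.002,-0.005],-3.7],
  [-1,[-0.155,-0.003,-0.005],-3.7],
  [-1,[-0.195,-0.004,-0.005],-3.7],
  [-1,[-0.235,-0.005,-0.005],-3.7],
  [-1,[-0.275,-0.005,-0.005],-3.7],
  [-1,[-0.31,-0.006,-0.005],-3.7],
  [-1,[-0.337,-0.006,-0.005],-3.7],
  [-1,[-0.352,-0.006,-0.005],-3.7],
  [-1,[-0.358,-0.006,-0.005],-3.7],
])

```text
time_s: 39.85
position: [576.8, 100.6, 318.3]
tool_rot: [0.763, -0.646, -0.001, 0.001]
wrist_force: [0.9, -0.7, -6.6]
finger_gap: 49.4
```

Request:
apply_moves([
  [-1,[0,0,0],0],
  [-1,[0,0,0.03],0],
  [-1,[0,0,0.065],0],
  [-1,[0,0,0.1],0],
  [-1,[0,0,0.135],0],
  [-1,[0,0,0.16],0],
  [-1,[0,0,0.175],0],
  [-1,[0,0,0.185],0],
  [-1,[0,0,0.187],0],
  [-1,[0,0,0.187],0],
])

```text
time_s: 40.85
position: [578.8, 98.9, 134.4]
tool_rot: [0.762, -0.647, 0.001, -0.001]
wrist_force: [0.0, -0.3, -6.5]
finger_gap: 49.2
```

```bash
python3 -c "
from h import *
o=observe(); print(o['position'],yaw(),o['wrist_force'],o['finger_gap'])
p,y=delta([578,98.8,125.5],-80.65)"
```

```text
[578.77449695  98.87584787 134.37092485] -80.65972594122181 [ 0.01752084 -0.34901468 -6.50747658] 49.18666497416993
d(m) [-0.0001  0.0008  0.0089] turn -0.01
```

Request:
apply_moves([
  [-1,[0,0.001,0.003],0],
  [-1,[0,0.001,0.006],0],
  [-1,[0,0.001,0.0075],0],
  [-1,[0,0.001,0.0075],0],
])

```text
time_s: 41.25
position: [577.5, 99.1, 126.9]
tool_rot: [0.763, -0.647, 0.001, -0.001]
wrist_force: [0.7, 0.7, -2.9]
finger_gap: 49.5
```

Request:
apply_moves([
  [-1,[0,0,0.001],0],
  [-1,[0,0,0.0015],0],
  [-1,[0,0,0.0015],0],
])

```text
time_s: 41.55
position: [578.3, 99.3, 126.8]
tool_rot: [0.763, -0.647, 0.001, -0.001]
wrist_force: [-1.7, 0.5, 4.8]
finger_gap: 49.5
```

Request:
apply_moves([
  [-1,[0,0,0.0007],0],
  [-1,[0,0,0.0015],0],
  [-1,[0,0,0.0015],0],
])

```text
time_s: 41.85
position: [579.1, 99.4, 126.8]
tool_rot: [0.763, -0.647, 0.002, -0.002]
wrist_force: [-2.8, 1.5, 10.0]
finger_gap: 49.5
```

Request:
apply_moves([
  [-0.1,[0,0,-0.0025],0],
  [0.1,[0,0,-0.0025],0],
  [0.3,[0,0,-0.0025],0],
  [0.6,[0,0,-0.0025],0],
  [0.6,[0,0,-0.0025],0],
  [0.6,[0,0,-0.02],0],
  [0.6,[0,0,-0.06],0],
  [0.6,[0,0,-0.1],0],
  [0.6,[0,0,-0.14],0],
  [0.6,[0,0,-0.155],0],
  [0.6,[0.035,0.018,-0.155],3.7],
  [0.6,[0.07,0.036,-0.155],3.7],
])

```text
time_s: 43.05
position: [552.6, 23.7, 277.4]
tool_rot: [0.742, -0.671, 0.0, 0.0]
wrist_force: [0.6, -0.5, -0.3]
finger_gap: 75.9
```

Request:
apply_moves([
  [0.6,[0.04,0.018,0],0],
  [0.6,[0.08,0.036,0],0],
  [0.6,[0.12,0.054,0],0],
  [0.6,[0.16,0.072,0],0],
  [0.6,[0.2,0.09,0],0],
  [0.6,[0.22,0.1,0],0],
  [0.6,[0.22,0.1,0],0],
  [0.6,[0.22,0.1,0],0],
])

```text
time_s: 43.85
position: [474.7, -204.6, 276.7]
tool_rot: [0.741, -0.672, -0.001, -0.0]
wrist_force: [0.5, -0.1, -0.6]
finger_gap: 76.3
```

```bash
python3 -c "
from b import *
o=observe(); print(o['position'],yaw(),o['wrist_force'],o['finger_gap'])
p,y=delta([476.5,-214.5,113.5],-84.4)
beak(read_camera('side'),'red',(577,98.8),9.3)"
```

```text
[ 474.66372593 -204.63105857  276.65261046] -84.40001231806158 [ 0.46967694 -0.11497816 -0.63749027] 76.26840055608527
d(m) [ 0.01   -0.0009  0.1632] turn -0.0
red mid [572.8  97.7 170. ] [53.2 48.6 22. ] fit ((572.9948120117188, 96.3239974975586), 26.79819679260254)
   1 104 l [np.float64(48.0), np.float64(70.0)] [633.6 105.9 138.8]
   -1 149 l [np.float64(-74.0), np.float64(-48.0)] [515.9  87.3 126.2]
  yaw 8.9
```

Red is back within about 1 mm. Green next.

Request:
apply_moves([
  [0.6,[0.01,-0.001,0],0],
  [0.6,[0.01,-0.001,0.02],0],
  [0.6,[0.01,-0.001,0.055],0],
  [0.6,[0.01,-0.001,0.095],0],
  [0.6,[0.01,-0.001,0.13],0],
  [0.6,[0.01,-0.001,0.153],0],
  [0.6,[0.01,-0.001,0.163],0],
  [0.6,[0.01,-0.001,0.163],0],
])

```text
time_s: 44.7
position: [476.4, -213.7, 113.2]
tool_rot: [0.742, -0.671, -0.001, 0.0]
wrist_force: [-1.4, 0.5, -0.2]
finger_gap: 76.6
```

Request:
apply_moves([
  [-0.1,[0,0,0],0],
  [-1,[0,0,0],0],
  [-1,[0,0,0],0],
  [-1,[0,0,0],0],
  [-1,[0,0,0],0],
  [-1,[0,0,0],0],
  [-1,[0,0,0],0],
  [-1,[0,0,0],0],
])

```text
time_s: 45.5
position: [477.7, -214.7, 116.0]
tool_rot: [0.741, -0.671, 0.001, -0.0]
wrist_force: [-1.0, 2.1, 5.9]
finger_gap: 49.5
```

Request:
apply_moves([
  [-1,[0,0,-0.01],0],
  [-1,[0,0,-0.03],0],
  [-1,[0,0,-0.06],0],
  [-1,[0,0,-0.1],0],
  [-1,[0,0,-0.14],0],
  [-1,[0,0,-0.17],0],
  [-1,[0,0,-0.19],0],
  [-1,[0,0,-0.2],0],
  [-1,[0,0,-0.2],0],
])

```text
time_s: 46.4
position: [476.9, -214.9, 315.1]
tool_rot: [0.741, -0.671, 0.0, 0.0]
wrist_force: [-0.4, 0.5, -5.5]
finger_gap: 49.6
```

```bash
python3 -c "
from h import *
o=observe(); print(o['position'],yaw(),o['wrist_force'],o['finger_gap'])
p,y=delta([510,11.2,315],-82.75)"
```

```text
[ 476.94995042 -214.850715    315.06549178] -84.34755369692131 [-0.38927077  0.53985846 -5.49011669] 49.58834696684417
d(m) [-2.217e-01 -5.520e-02  1.000e-04] turn -1.6
```

Request:
apply_moves([
  [-1,[-0.015,-0.004,0],0],
  [-1,[-0.04,-0.01,0],-1],
  [-1,[-0.07,-0.017,0],-1.6],
  [-1,[-0.1,-0.025,0],-1.6],
  [-1,[-0.13,-0.032,0],-1.6],
  [-1,[-0.16,-0.04,0],-1.6],
  [-1,[-0.185,-0.046,0],-1.6],
  [-1,[-0.205,-0.051,0],-1.6],
  [-1,[-0.217,-0.054,0],-1.6],
  [-1,[-0.222,-0.055,0],-1.6],
  [-1,[-0.222,-0.055,0],-1.6],
])

```text
time_s: 47.5
position: [509.4, 12.1, 313.7]
tool_rot: [0.751, -0.661, -0.001, 0.001]
wrist_force: [-0.8, -0.8, -5.5]
finger_gap: 49.0
```

Request:
apply_moves([
  [-1,[0,0,0.01],0],
  [-1,[0,0,0.035],0],
  [-1,[0,0,0.065],0],
  [-1,[0,0,0.1],0],
  [-1,[0,0,0.135],0],
  [-1,[0,0,0.16],0],
  [-1,[0,0,0.175],0],
  [-1,[0,0,0.181],0],
  [-1,[0,0,0.181],0],
  [-1,[0,0,0.181],0],
])

```text
time_s: 48.5
position: [511.0, 11.5, 135.5]
tool_rot: [0.75, -0.661, 0.001, -0.001]
wrist_force: [0.3, 0.5, -5.5]
finger_gap: 48.9
```

```bash
python3 -c "
from h import *
o=observe(); print(o['position'],yaw(),o['wrist_force'],o['finger_gap'])
p,y=delta([510.5,11.2,127],-82.75)"
```

```text
[511.02377802  11.46075493 135.47470335] -82.755209031849 [ 0.25580581  0.52902437 -5.4634311 ] 48.93176372991341
d(m) [0.0002 0.0006 0.0085] turn -0.01
```

Request:
apply_moves([
  [-1,[0,0.0005,0.003],0],
  [-1,[0,0.0005,0.006],0],
  [-1,[0,0.0005,0.008],0],
  [-1,[0,0.0005,0.008],0],
])

```text
time_s: 48.9
position: [509.6, 11.7, 126.2]
tool_rot: [0.751, -0.661, 0.0, -0.0]
wrist_force: [-0.8, 0.5, -4.0]
finger_gap: 49.6
```

Request:
apply_moves([
  [-1,[0,0,0.001],0],
  [-1,[0,0,0.0015],0],
  [-1,[0,0,0.0015],0],
])

```text
time_s: 49.2
position: [510.4, 11.8, 126.2]
tool_rot: [0.75, -0.661, 0.001, -0.001]
wrist_force: [-2.8, 1.7, 6.1]
finger_gap: 49.2
```

Request:
apply_moves([
  [-0.1,[0,0,-0.001],0],
  [0.1,[0,0,-0.001],0],
  [0.3,[0,0,-0.001],0],
  [0.6,[0,0,-0.001],0],
  [0.6,[0,0,-0.001],0],
  [0.6,[0,0,-0.02],0],
  [0.6,[0,0,-0.06],0],
  [0.6,[0,0,-0.1],0],
  [0.6,[0,0,-0.14],0],
  [0.6,[0,0,-0.155],0],
  [0.6,[0.04,0.008,-0.155],1.6],
  [0.6,[0.08,0.016,-0.155],1.6],
])

```text
time_s: 50.4
position: [503.6, -70.0, 279.2]
tool_rot: [0.742, -0.67, 0.0, -0.0]
wrist_force: [0.5, 0.4, -0.6]
finger_gap: 76.0
```

Request:
apply_moves([
  [0.6,[0.045,0.008,0],0],
  [0.6,[0.09,0.016,0],0],
  [0.6,[0.135,0.024,0],0],
  [0.6,[0.18,0.032,0],0],
  [0.6,[0.22,0.04,0],0],
  [0.6,[0.245,0.044,0],0],
  [0.6,[0.25,0.044,0],0],
  [0.6,[0.25,0.044,0],0],
  [0.6,[0.25,0.044,0],0],
])

```text
time_s: 51.3
position: [484.5, -321.8, 278.6]
tool_rot: [0.741, -0.671, -0.001, -0.0]
wrist_force: [-0.2, -0.3, 0.8]
finger_gap: 76.4
```

```bash
python3 -c "
from b import *
o=observe(); print(o['position'],yaw(),o['wrist_force'],o['finger_gap'])
p,y=delta([486.5,-324.2,113.5],-84.4)
beak(read_camera('side'),'green',(510,10.5),7.5)"
```

```text
[ 484.49690952 -321.77483324  278.62226922] -84.29165111124152 [-0.17091519 -0.25115869  0.75911381] 76.43241761320905
d(m) [ 0.0026 -0.0018  0.1651] turn 0.11
green mid [505.   11.1 169.9] [52.6 50.4 21.5] fit ((505.2491149902344, 9.924931526184082), 26.670944213867188)
   1 100 l [np.float64(49.0), np.float64(69.0)] [566.7  16.9 140.7]
   -1 156 l [np.float64(-76.0), np.float64(-49.0)] [447.    1.3 125.6]
  yaw 7.4
```

Request:
apply_moves([
  [0.6,[0.0025,-0.002,0],0],
  [0.6,[0.0025,-0.002,0.02],0],
  [0.6,[0.0025,-0.002,0.055],0],
  [0.6,[0.0025,-0.002,0.095],0],
  [0.6,[0.0025,-0.002,0.13],0],
  [0.6,[0.0025,-0.002,0.155],0],
  [0.6,[0.0025,-0.002,0.165],0],
  [0.6,[0.0025,-0.002,0.165],0],
])

```text
time_s: 52.15
position: [486.2, -324.0, 112.8]
tool_rot: [0.741, -0.671, -0.001, 0.0]
wrist_force: [0.8, 0.3, -0.1]
finger_gap: 76.1
```

Request:
apply_moves([
  [-0.1,[0,0,0],0],
  [-1,[0,0,0],0],
  [-1,[0,0,0],0],
  [-1,[0,0,0],0],
  [-1,[0,0,0],0],
  [-1,[0,0,0],0],
  [-1,[0,0,0],0],
  [-1,[0,0,0],0],
])

```text
time_s: 52.95
position: [487.4, -325.3, 115.7]
tool_rot: [0.741, -0.671, 0.001, -0.0]
wrist_force: [0.3, 3.8, 6.0]
finger_gap: 49.3
```

Request:
apply_moves([
  [-1,[0,0,-0.01],0],
  [-1,[0,0,-0.03],0],
  [-1,[0,0,-0.06],0],
  [-1,[0,0,-0.1],0],
  [-1,[0,0,-0.14],0],
  [-1,[0,0,-0.17],0],
  [-1,[0,0,-0.19],0],
  [-1,[0,0,-0.2],0],
  [-1,[0,0,-0.2],0],
])

```text
time_s: 53.85
position: [486.7, -325.4, 314.6]
tool_rot: [0.741, -0.671, 0.0, 0.0]
wrist_force: [0.5, -0.3, -5.8]
finger_gap: 49.3
```

```bash
python3 -c "
from h import *
o=observe(); print(o['position'],yaw(),o['wrist_force'],o['finger_gap'])
p,y=delta([586,-69.6,318],-72.5)"
```

```text
[ 486.6547897  -325.3898606   314.60828253] -84.34579686955479 [ 0.53024336 -0.2510139  -5.77489329] 49.33299608589981
d(m) [-0.2448 -0.1241 -0.0034] turn -11.85
```

Request:
apply_moves([
  [-1,[-0.015,-0.008,0],-1],
  [-1,[-0.04,-0.02,0],-2],
  [-1,[-0.07,-0.035,0],-4],
  [-1,[-0.1,-0.051,0],-6],
  [-1,[-0.13,-0.066,0],-8],
  [-1,[-0.16,-0.081,0],-10],
  [-1,[-0.19,-0.096,0],-11.8],
  [-1,[-0.215,-0.109,0],-11.8],
  [-1,[-0.232,-0.118,0],-11.8],
  [-1,[-0.242,-0.123,0],-11.8],
  [-1,[-0.245,-0.124,0],-11.8],
  [-1,[-0.245,-0.124,0],-11.8],
])

```text
time_s: 55.05
position: [585.4, -68.9, 313.1]
tool_rot: [0.806, -0.591, -0.001, 0.001]
wrist_force: [0.5, 0.1, -5.4]
finger_gap: 49.6
```

Request:
apply_moves([
  [-1,[0,0,0.01],0],
  [-1,[0,0,0.035],0],
  [-1,[0,0,0.065],0],
  [-1,[0,0,0.1],0],
  [-1,[0,0,0.135],0],
  [-1,[0,0,0.16],0],
  [-1,[0,0,0.175],0],
  [-1,[0,0,0.18],0],
  [-1,[0,0,0.18],0],
  [-1,[0,0,0.18],0],
])

```text
time_s: 56.05
position: [587.2, -69.5, 136.2]
tool_rot: [0.806, -0.592, 0.002, -0.001]
wrist_force: [0.1, -0.1, -6.1]
finger_gap: 48.9
```

```bash
python3 -c "
from h import *
o=observe(); print(o['position'],yaw(),o['wrist_force'],o['finger_gap'])
p,y=delta([586,-69.6,127],-72.5)"
```

```text
[587.16907228 -69.53296842 136.23373205] -72.55415157435472 [ 0.06722743 -0.14015648 -6.06363028] 48.88794743465506
d(m) [-0.0003  0.0011  0.0092] turn -0.05
```

Request:
apply_moves([
  [-1,[0,0.0005,0.003],0],
  [-1,[0,0.0005,0.006],0],
  [-1,[0,0.0005,0.009],0],
  [-1,[0,0.0005,0.009],0],
])

```text
time_s: 56.45
position: [585.8, -69.2, 125.8]
tool_rot: [0.806, -0.592, 0.0, -0.0]
wrist_force: [-0.7, -0.2, -3.0]
finger_gap: 49.4
```

Request:
apply_moves([
  [-1,[0,0,0.001],0],
  [-1,[0,0,0.0015],0],
  [-1,[0,0,0.0015],0],
])

```text
time_s: 56.75
position: [586.5, -69.1, 125.8]
tool_rot: [0.806, -0.592, 0.001, -0.001]
wrist_force: [-1.7, 2.6, 5.9]
finger_gap: 49.6
```

Contact. Release, back off and do the final check.

Request:
apply_moves([
  [-0.1,[0,0,-0.001],0],
  [0.1,[0,0,-0.001],0],
  [0.3,[0,0,-0.001],0],
  [0.6,[0,0,-0.001],0],
  [0.6,[0,0,-0.001],0],
  [0.6,[0,0,-0.02],0],
  [0.6,[0,0,-0.06],0],
  [0.6,[0,0,-0.1],0],
  [0.6,[0,0,-0.15],0],
  [0.6,[0,0,-0.2],0],
  [0.6,[0,0.02,-0.25],0],
  [0.6,[0,0.06,-0.27],0],
])

```text
time_s: 57.95
position: [529.6, -87.4, 398.2]
tool_rot: [0.807, -0.591, 0.003, -0.001]
wrist_force: [-0.3, 0.1, -0.3]
finger_gap: 75.9
```

Request:
apply_moves([
  [0.6,[-0.03,0.02,-0.02],0],
  [0.6,[-0.06,0.02,-0.02],0],
  [0.6,[-0.07,0.02,-0.02],0],
  [0.6,[-0.07,0.02,-0.02],0],
])

```text
time_s: 58.35
position: [487.9, -25.8, 413.6]
tool_rot: [0.807, -0.591, 0.0, 0.0]
wrist_force: [0.8, 0.1, -0.3]
finger_gap: 76.2
```

```bash
python3 - <<'E'
from b import *
o=observe(); print(o['position'],yaw(),o['wrist_force'],o['finger_gap'],o['time_s'])
c=wrist('w7.png'); s=read_camera('side')
for n,k in(('w',c),('side',s)):
    print(n); beak(k,'red',(577,98.8),10.5); beak(k,'green',(510,10),9); beak(k,'blue',(585,-69),17)
P=cloud(s); q=P[(s['depth']>0)&(np.hypot(P[...,0]-446,P[...,1]-245)<45)&(P[...,2]>50)&(P[...,2]<75)]
if len(q)>9: print('bowl',cv2.minEnclosingCircle(q[:,:2].astype(np.float32)),q[:,2].max())
E
```

```text
[487.93663935 -25.80132127 413.62011986] -72.43334217022684 [ 0.76525835  0.08497733 -0.33983365] 76.170189357494 58.35
w
red mid [573.1 100.9 169.3] [55.2 50.7 20.6] fit ((572.7412109375, 100.13362884521484), 28.084075927734375)
   1 235 l [np.float64(48.0), np.float64(72.0)] [634.8 109.3 145.6]
   -1 200 l [np.float64(-73.0), np.float64(-48.0)] [517.9  89.6 132.7]
  yaw 9.6
green mid [505.3  13.  169.5] [54.2 50.1 20.6] fit ((504.9485778808594, 12.105620384216309), 27.490842819213867)
   1 147 l [np.float64(48.0), np.float64(72.0)] [568.6  21.  149.7]
   -1 110 l [np.float64(-73.0), np.float64(-48.0)] [450.7   4.1 142.6]
  yaw 8.1
blue mid [580.4 -67.8 169.6] [53.1 50.3 21.2] fit ((579.6802978515625, -68.34162139892578), 27.353042602539062)
   1 178 l [np.float64(48.0), np.float64(71.0)] [639.8 -48.  148.3]
   -1 180 l [np.float64(-74.0), np.float64(-48.0)] [526.8 -84.2 134.2]
  yaw 17.8
side
red mid [572.3  98.2 170.5] [54.1 49.1 22.8] fit ((572.375732421875, 96.92555236816406), 27.150922775268555)
   1 104 l [np.float64(48.0), np.float64(70.0)] [633.6 105.9 138.7]
   -1 151 l [np.float64(-74.0), np.float64(-48.0)] [515.9  87.2 125.7]
  yaw 9.0
green mid [505.    9.7 169.8] [51.  50.7 21.7] fit ((505.4219665527344, 10.812623977661133), 26.44681739807129)
   1 103 l [np.float64(48.0), np.float64(69.0)] [566.4  16.8 140.5]
   -1 163 l [np.float64(-76.0), np.float64(-48.0)] [447.5   1.4 124.7]
  yaw 7.4
blue mid [580.4 -70.3 170.6] [50.5 47.4 23.1] fit ((580.0064697265625, -71.30450439453125), 26.074172973632812)
   1 108 l [np.float64(48.0), np.float64(69.0)] [639.1 -53.6 142.8]
   -1 184 l [np.float64(-76.0), np.float64(-48.0)] [524.7 -89.8 127.7]
  yaw 17.6
bowl ((445.3971252441406, 243.0426483154297), 29.287336349487305) 71.58438906658417
```

View pics/w7.png

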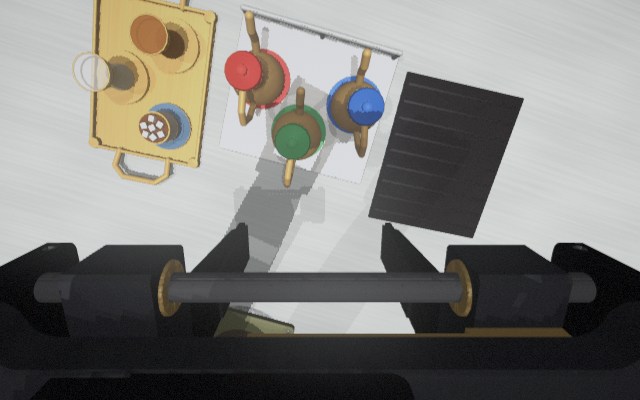

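All pots are within about 3 mm of where they started, the bowl is centred on the saucer, and nothing touches the gripper. Handing in.

```bash
python3 -c "
from rig import close_job; print(close_job())"
```

```text
the job is handed in; nothing more can be done
None
```

The job is done and handed in at about 58 s of the 134 s allowed, though `close_job()` reports no verdict. I moved blue, green and red to the mat, stood the sugar bowl on the blue saucer, then put red, green and blue back on their own pads.

**Last checks:**
- **Pots:** by the side and wrist cameras, red is about 1 mm, green about 2 mm and blue about 2–3 mm from where it stood. All three look upright and their directions match the start within 1°.
- **Sugar bowl:** it stands about 1–2 mm from the saucer's centre in the three-camera check after placing, and is still there in the last view.
- **Glasses and burner:** they looked unmoved, but I did not measure them again at the end. The burner was out of view in the last wrist picture.
- **Robot:** released, clear of everything, wrist force about 0 N.

**One disagreement with the task text:** the pots could not be gripped at the 39 mm neck. The fingers are flat along their whole length, so they closed on the wider lid instead (gap about 49.5 mm). Closing pushed the tool up by 2–3 mm each time, except on the first green and red grips, where it rose little or not at all. There was no sign of slipping. I set each pot down by watching the wrist force, with the hardest press about 16 N, on red.

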